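# Leak-test a batch of capped tube sleeves

## Robot

A 6-joint arm with a two-finger parallel gripper is mounted at the origin on the work surface. World frame = base frame: x ahead of the robot, y to its left, z up, the work surface at z = 0. Lengths are in mm, angles in degrees, forces in N, time in s.
With the tool pointing down it reaches from about 300 to 850 mm from the base axis. Payload 4.2 kg.
Tool frame: the origin (TCP) lies on the centre line of the jaws, within the pads' length; the fingertips stand 14 mm ahead of it and the grasp point (between the pads) lies 5 mm behind it; x points along the fingers, y is the direction in which the jaws open and shut, and the axes are right-handed (so a half turn about x gives the same grasp; the last joint's range is limited). The gripper opens to 91 mm and grips with 3 to 60 N. Pads are 32 mm wide; open, the fingers measure 118 mm over their backs; the gripper's body (76 mm by 178 mm) begins 60 mm behind the grasp point.
Start: joints at [71.906, 18.312, 89.639, -0, 72.044, -1.146], TCP at [167.618, 550.044, 205.976] pointing down, gripper open.
Joint ranges: [-177.97, 177.97], [-48.28, 115.42], [12.27, 149.76], [-77.06, 257.06], [2.81, 150.46], [-146.56, 146.56]. Speed limits (degrees/s): [147.25, 147.25, 180, 180, 180, 180].

## Interface

Orientations are given as [roll, pitch, yaw] about the fixed x, y, z axes, in that order (R = Rz(yaw) Ry(pitch) Rx(roll)).
In Python, from workcell import readout, optics, env gives the robot as it stands.
- The arm moves only by the shell command python3 -m creep 'ROWS' [OPENING] [FORCE]. ROWS is JSON, a list of rows, each an object with "translation": the shift along the world's x, y, z in cm, a list of three; "delta_rot": the turn, a rotation vector about the world's x, y, z in rad, a list of three. In form: [{"translation": [dx, dy, dz], "delta_rot": [rx, ry, rz]}, ...]. A call has 1 to 5 rows; each row shifts and turns the commanded pose from where the row before left it; what a row does not reach is not made up. A row lasts 1/12 s, in which the tool goes at most 41.7 mm and 7.16 degrees, less where a joint would pass 70% of its speed; a pose out of reach is approached as far as the arm can. A call with a gripper value outside its range is refused whole. OPENING is the gripper's target within -1 to 1 (fully open at 1, half-way at 0, shut at -1), set as the call begins (- or left out, the last holds). The fingers move at their own pace and stop on an object; FORCE is the grip in N (left out, the last holds). Time passes only in rows, so rows that do not move let the fingers close. It gives the time, the measured TCP pose, the force and the opening at its end, in the units of the state.
- readout.state(): the state, without advancing time (a new reading comes with each control period).
- optics.grab_frame(name): name is "scene" or "top" or "wrist"; returns (picture, depth): 384x512x3 uint8, red, green, blue; 384x512 float32, mm along the optical axis (not along the pixel's ray), 0 where there is no reading.
- optics.camera_params(name): a dict with "mtx" (3x3 intrinsics, pixels), "R" (3x3) and "t" (3): a world point X has camera coordinates R X + t. Camera axes: x right, y down, z forward; pixel columns grow to the right and rows downward; lengths in mm; the calibration is good to about 2 mm. A picture is of the moment at which its call begins: read the wrist's pose just before it. camera_params takes no time and is no camera call; for the wrist camera it gives the pose at the moment of the call.
- env.job_done(): hands the job in, once; it reports no verdict.
The state is a dict: "time_s": time; "qpos": joint angles; "qvel": joint speeds; "effort": joint torques, N m; "ee_pos": TCP position; "ee_rot": TCP orientation; "force": force on the tool from outside, world axes, zero at the start; "torque": the same for the moment, N m; "gripper_width": finger opening in mm.
Only numpy, scipy, OpenCV 4.12 (cv2) and the standard library are available. Lean on these libraries where they do the work, as an engineer would, in place of code of your own. Each camera call takes 0.05 s, during which the arm holds its last target.

## Task

Leak-test every capped tube sleeve standing on the wooden board, as one batch. The test valve's bar handle was left turned on: first turn it fully off, then push each sleeve fully home on a spigot of its own, turn the handle fully on with all of them in place, leave it there for three seconds, and turn it fully off again. Only then take the sleeves off and stand them upright in the aluminium tray, leaving the handle off and the collar, jar and tape roll where they are.

Things in the scene. Friction and masses are not known exactly. Their poses are not given: they have to be found in the camera images.
- sleeve1_mid (a point): capped aluminium tube sleeve: upright round tube, 54 mm outside, 44 mm bore, 76 mm high, 0.2 kg, with a round flange 72 mm across and 10 mm thick at its foot, closed on top by a flat 6 mm cap and open below (bore 70 mm deep). The point is its centre, 38 mm above its open lower rim; z is up along the tube. It starts upright on the board. All sleeves are alike; two or three are present (the missing one is None)
- sleeve2_mid (a point): capped aluminium tube sleeve: upright round tube, 54 mm outside, 44 mm bore, 76 mm high, 0.2 kg, with a round flange 72 mm across and 10 mm thick at its foot, closed on top by a flat 6 mm cap and open below (bore 70 mm deep). The point is its centre, 38 mm above its open lower rim; z is up along the tube. It starts upright on the board. All sleeves are alike; two or three are present (the missing one is None)
- sleeve3_mid (a point): capped aluminium tube sleeve: upright round tube, 54 mm outside, 44 mm bore, 76 mm high, 0.2 kg, with a round flange 72 mm across and 10 mm thick at its foot, closed on top by a flat 6 mm cap and open below (bore 70 mm deep). The point is its centre, 38 mm above its open lower rim; z is up along the tube. It starts upright on the board. All sleeves are alike; two or three are present (the missing one is None)
- board: flat wooden board, 150 (x) by 300 (y) mm and 12 mm thick, fixed to the bench, on which the sleeves wait in a rough row along its y, about 100 mm apart; origin at the centre of its underside. Board and tray may change sides from start to start
- tray: shallow open aluminium tray, 150 (x) by 330 (y) mm outside, fixed to the bench, walls 5 mm thick and 14 mm high, inner floor 5 mm above its underside; origin at the centre of its underside. It has room for three sleeves in a row along its y, 100 mm apart
- fixture: the leak test fixture, fixed to the bench: a green block 130 (x) by 460 (y) by 50 (z) mm with three steel spigots and the test valve in one row along its y axis; origin at the centre of its underside, z up. It may stand a little turned
- spigot1 (a point): foot of a vertical steel spigot of the fixture, at the fixture's x 0, y -180 mm, z 58 mm: the centre of the flat top of its seat flange (66 mm across), on which a sleeve's rim rests when fully home. The spigot rises 44 mm above this point; it is 39 mm thick up to 32 mm, then tapers to 24 mm at its tip. A sleeve fits over it with 2.5 mm clearance all round; any sleeve fits any spigot
- spigot2 (a point): foot of a vertical steel spigot of the fixture, at the fixture's x 0, y -70 mm, z 58 mm: the centre of the flat top of its seat flange (66 mm across), on which a sleeve's rim rests when fully home. The spigot rises 44 mm above this point; it is 39 mm thick up to 32 mm, then tapers to 24 mm at its tip. A sleeve fits over it with 2.5 mm clearance all round; any sleeve fits any spigot
- spigot3 (a point): foot of a vertical steel spigot of the fixture, at the fixture's x 0, y 40 mm, z 58 mm: the centre of the flat top of its seat flange (66 mm across), on which a sleeve's rim rests when fully home. The spigot rises 44 mm above this point; it is 39 mm thick up to 32 mm, then tapers to 24 mm at its tip. A sleeve fits over it with 2.5 mm clearance all round; any sleeve fits any spigot
- valve (a point): on the turning axis of the test valve (fixture's x 0, y 165 mm), 110 mm above the bench: the height at which to grip its handle, whose bar is 110 mm long, 18 mm thick and spans 88 to 124 mm above the bench, over a round grey housing 84 mm across whose top is 76 mm above the bench. The axes are those of the fixture and do not turn with the handle
- handle (a joint): angle of the bar handle of the test valve (rad), turning about the vertical through valve: 0 is off (bar along the fixture's x axis, against a stop), 1.2 is on (turned clockwise seen from above by 1.2 rad, against a stop). It turns with light friction of about 0.15 N m and stays where it is left
- collar_mid (a point): a short open steel ring, 48 mm across and 30 mm high, standing between the board and the tray; origin at its centre, 15 mm up. Not part of the batch
- jar_mid (a point): an amber glass jar, 60 mm across and 100 mm high, left of the fixture; origin at its centre, 50 mm up. Not part of the job
- tape_mid (a point): a cardboard-coloured roll of tape, 100 mm across and 45 mm high, lying flat right of the fixture; origin at its centre, 22.5 mm up. Not part of the job

How it is judged:
By the outcome, as a careful person would: the job done as asked, in the order asked, and still so for the second after the job is handed in, with the robot touching nothing.
Of sleeve1, sleeve2, sleeve3 only 2 to 3 are there at a start; the rules pass over those that are not, and their reading is None.
At some moment in a run one of sleeve1, sleeve2, sleeve3 may be knocked a few centimetres aside while the robot is not near it.
Once in a run the grip may slacken for a moment while it holds something.
It also fails if it takes over 210 s, if anything falls off the work surface, if the arm or the gripper's body presses on something with over 40 N, if the wrist force passes 120 N, or if a joint passes its speed limit or range.

## Working session

There is one attempt and no reset: what is moved stays moved. The work goes in short steps, Python scripts to look and compute and a shell command to move; the robot and the scene stay as the last step left them, time stands still between calls to the robot, and variables do not carry over. Pictures are saved under pics/ and viewed, and the job is handed in when it is done.

```bash
ls; mkdir -p pics
python3 - <<'E'
from workcell import readout, optics
import cv2,numpy as np
print(readout.state())
for n in ("scene","top","wrist"):
    p,d=optics.grab_frame(n); cv2.imwrite(f"pics/{n}0.png",p[:,:,::-1]); np.save(f"pics/{n}0.npy",d)
    c=optics.camera_params(n); print(n,c)
E
```

```text
pics
{'time_s': 0.0, 'qpos': array([ 7.19042037e+01,  1.83522470e+01,  8.97073453e+01,  1.19940052e-03,
        7.20409247e+01, -1.14617313e+00]), 'qvel': array([ 0.08980666, -0.09839834,  0.04564079,  0.04190778, -0.0396945 ,
        0.04020178]), 'effort': array([-2.55232160e-03, -4.12466097e+01, -2.31967467e+01,  7.25103356e-02,
        4.58805438e-02, -1.43132402e-04]), 'ee_pos': array([167.46679919, 549.53899209, 205.10783066]), 'ee_rot': array([ -91.79613557,   89.89947654, -108.74612951]), 'force': array([ 0.42152267, -0.53678063, -0.59994293]), 'torque': array([-0.01012427,  0.04983644,  0.04747447]), 'gripper_width': 90.93233669193918}
scene {'mtx': array([[458.85322668,   0.        , 251.9173287 ],
       [  0.        , 458.85322668, 188.00584567],
       [  0.        ,   0.        ,   1.        ]]), 'R': array([[-0.31867964,  0.94775482,  0.01428608],
       [ 0.58968212,  0.2100339 , -0.77984662],
       [-0.74210396, -0.24009699, -0.6258076 ]]), 't': array([ 188.60892434, -250.79687154, 1824.98891229])}
top {'mtx': array([[456.0893886 ,   0.        , 244.83743548],
       [  0.        , 456.0893886 , 191.67113179],
       [  0.        ,   0.        ,   1.        ]]), 'R': array([[-0.02401486, -0.99971075,  0.00130656],
       [-0.98687254,  0.02349764, -0.15978252],
       [ 0.1597056 , -0.00512656, -0.98715138]]), 't': array([   4.55660488,  540.59011172, 1284.5652135 ])}
wrist {'mtx': array([[330.21714188,   0.        , 262.78398337],
       [  0.        , 330.21714188, 190.58488691],
       [  0.        ,   0.        ,   1.        ]]), 'R': array([[ 0.29040184,  0.95690169, -0.00243468],
       [ 0.93076725, -0.28187809,  0.23284561],
       [ 0.22212407, -0.06988491, -0.97251067]]), 't': array([-574.20639856,  -28.075474  ,  390.41757132])}
```

View pics/scene0.png

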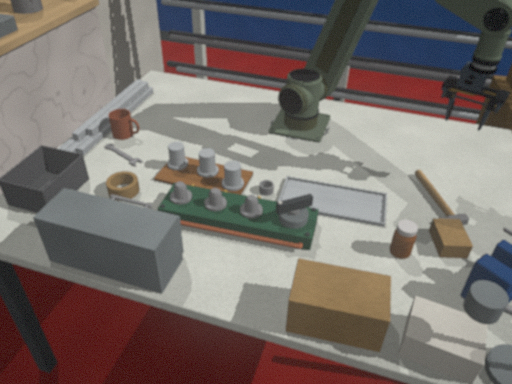

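View pics/top0.png

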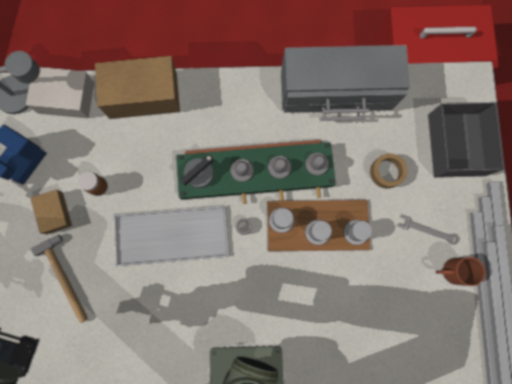

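View pics/wrist0.png

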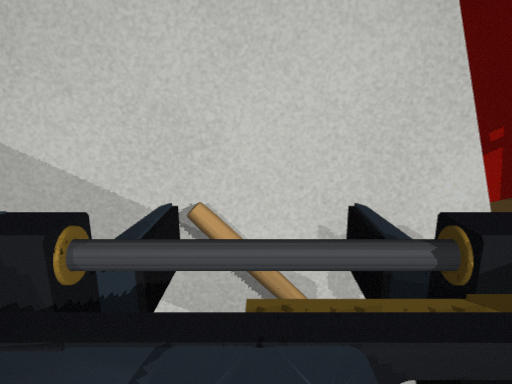

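The scene shows three sleeves on the board (top view around (282,219), (318,231), (358,231)). The fixture is green with its handle at about (199,170), and the tray is at (172,235). Next I'll measure these in the top view.

```bash
cat > h.py <<'E'
from workcell import readout, optics
import cv2,numpy as np
def ray(c,u,v,z):
    K,R,t=c["mtx"],c["R"],c["t"]
    d=R.T@np.linalg.inv(K)@np.array([u,v,1.]); o=-R.T@t
    return o+d*(z-o[2])/d[2]
def proj(c,X):
    x=c["mtx"]@(c["R"]@np.asarray(X,float)+c["t"]); return x[:2]/x[2]
def cloud(c,d):
    v,u=np.mgrid[0:d.shape[0],0:d.shape[1]]
    P=np.stack([(u-c["mtx"][0,2])/c["mtx"][0,0]*d,(v-c["mtx"][1,2])/c["mtx"][1,1]*d,d],-1)
    return (P-c["t"])@c["R"]
E
python3 - <<'E'
from h import *
p=cv2.imread("pics/top0.png"); d=np.load("pics/top0.npy"); c=optics.camera_params("top")
W=cloud(c,d)
hsv=cv2.cvtColor(p,cv2.COLOR_BGR2HSV)
g=cv2.inRange(hsv,(50,80,20),(85,255,255)); g[330:]=0
n,l,s,ce=cv2.connectedComponentsWithStats(g); i=1+np.argmax(s[1:,4]); 
pts=np.argwhere(l==i)[:,::-1]
P=np.array([W[v,u] for u,v in pts]); P=P[np.abs(P[:,2]-50)<8]
r=cv2.minAreaRect(P[:,:2].astype(np.float32)); print("fixture",r, P[:,2].mean())
# height layers
for nm,zl,zh,box in(("sleeves",80,96,(255,190,380,260)),("handle",116,132,(170,130,225,205)),("spig",95,110,(225,130,340,200)),("tray",9,25,(105,195,240,275)),("board",6,20,(255,190,380,260)),("collar",22,38,(230,210,255,240))):
    m=((W[...,2]>zl)&(W[...,2]<zh)&(d>0)).astype(np.uint8); b=np.zeros_like(m); b[box[1]:box[3],box[0]:box[2]]=1; m*=b
    n,l,s,ce=cv2.connectedComponentsWithStats(m)
    for i in range(1,n):
        if s[i,4]<15: continue
        Q=W[l==i]; rr=cv2.minAreaRect(Q[:,:2].astype(np.float32)); e=ce[i]
        print(nm,s[i,4],e.round(1),"mean",Q.mean(0).round(1),"rect",np.round(rr[0],1),np.round(rr[1],1),round(rr[2],1))
cv2.imwrite("pics/topc.png",cv2.resize(p[120:280,100:390],None,fx=2.7,fy=2.7,interpolation=2))
E
```

```text
fixture ((603.2926635742188, -40.48277282714844), (124.4403305053711, 446.1227111816406), 3.601208209991455) 49.50467090975802
sleeves 291 [282.5 217.3] mean [ 458.6 -111.4   87.7] rect [ 458.1 -111.3] [51.1 52. ] 43.0
sleeves 292 [320.8 230.1] mean [ 420.4 -216.3   87.5] rect [ 420.6 -216.2] [52.4 50.4] 90.0
sleeves 298 [361.2 230. ] mean [ 417.9 -328.7   87.4] rect [ 417.9 -330. ] [53.9 50.2] 89.7
handle 266 [196.1 168.7] mean [595.2 124.9 122.7] rect [596.1 125.2] [ 19.2 108.3] 40.9
spig 98 [318.6 160.1] mean [ 616.4 -217.9  100.2] rect [ 616.8 -218.1] [31.1 31.7] 84.3
spig 99 [279.7 163.4] mean [ 609.7 -108.   100.2] rect [ 611.9 -108.9] [30.2 32.9] 40.6
spig 93 [241.2 166.4] mean [6.034e+02 3.000e-01 1.002e+02] rect [603.8   1. ] [28.2 31.6] 88.5
tray 529 [173.3 232. ] mean [430.9 204.4  13.4] rect [421.8 213.1] [150.3 330.4] 3.5
tray 70 [145.7 262.2] mean [344.9 284.4  13.6] rect [346.7 283.5] [  8.9 109.2] 3.4
board 3691 [317.1 224.2] mean [ 443.7 -219.2   11.9] rect [ 443.7 -220.2] [301.9 153.1] 89.4
collar 95 [243.2 225.7] mean [442.9  -1.2  28.7] rect [443.4  -0.7] [46.7 44.1] 88.0
```

View pics/topc.png

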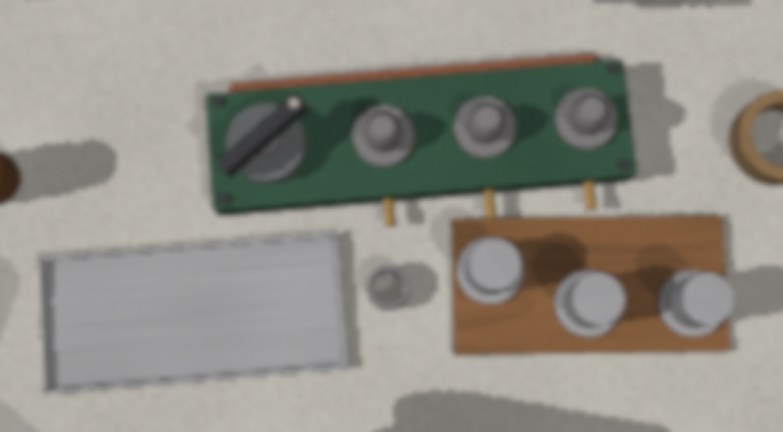

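```bash
cat >> h.py <<'E'
from scipy.spatial.transform import Rotation as Ro
def st():
    s=readout.state(); R=Ro.from_euler('xyz',s['ee_rot'],degrees=True).as_matrix()
    print("t",round(s['time_s'],2),"tcp",s['ee_pos'].round(1),"jaw",round(np.degrees(np.arctan2(R[1,1],R[0,1])),1),"down",R[:,0].round(3),"q",s['qpos'].round(0),"F",s['force'].round(1),"w",round(s['gripper_width'],1))
    return s,R
E
python3 -c "
from h import *
st()"; python3 -m creep '[{"translation":[4,-4,0],"delta_rot":[0,0,-0.1]}]' 1 30; python3 -c "
from h import *
st()"
```

```text
t 0.15 tcp [167.5 549.7 205.3] jaw 73.1 down [-0.    -0.001 -1.   ] q [72. 18. 90. -0. 72. -1.] F [-0.4 -0.7  0.6] w 91.4
time_s: 0.23
ee_pos: [194.0, 524.2, 205.2]
ee_rot: [151.2, 89.8, 128.8]
force: [1.6, 1.4, 0.7]
gripper_width: 91.5
t 0.23 tcp [194.  524.2 205.2] jaw 67.5 down [-0.002  0.003 -1.   ] q [68. 17. 92.  0. 71.  1.] F [1.6 1.4 0.7] w 91.5
```

```bash
python3 -m creep '[{"translation":[2.9,-2.9,0],"delta_rot":[0,0,-0.046]},{"translation":[2.9,-2.9,0],"delta_rot":[0,0,-0.046]},{"translation":[2.9,-2.9,0],"delta_rot":[0,0,-0.046]},{"translation":[2.9,-2.9,0],"delta_rot":[0,0,-0.046]},{"translation":[2.9,-2.9,0],"delta_rot":[0,0,-0.046]}]' >/dev/null
python3 -m creep '[{"translation":[2.9,-2.9,0],"delta_rot":[0,0,-0.046]},{"translation":[2.9,-2.9,0],"delta_rot":[0,0,-0.046]},{"translation":[2.9,-2.9,0],"delta_rot":[0,0,-0.046]},{"translation":[2.9,-2.9,0],"delta_rot":[0,0,-0.046]},{"translation":[2.9,-2.9,0],"delta_rot":[0,0,-0.046]}]'
python3 -m creep '[{"translation":[2.5,-2.5,0],"delta_rot":[0,0,0]},{"translation":[2.5,-2.5,0],"delta_rot":[0,0,0]},{"translation":[2,-2,0],"delta_rot":[0,0,0]},{"translation":[0,0,0],"delta_rot":[0,0,0]}]'
python3 - <<'E'
from h import *
st()
c=optics.camera_params("wrist")
p,d=optics.grab_frame("wrist"); cv2.imwrite("pics/w1.png",p[:,:,::-1]); np.save("pics/w1.npy",d); np.savez("pics/w1c.npz",**c)
E
```

```text
time_s: 1.07
ee_pos: [488.0, 228.8, 205.9]
ee_rot: [-155.7, 90.0, 155.1]
force: [-0.2, 1.5, -0.1]
gripper_width: 91.3
time_s: 1.4
ee_pos: [560.5, 156.7, 205.3]
ee_rot: [-0.0, 89.9, -49.3]
force: [-0.1, 0.1, -0.5]
gripper_width: 91.0
t 1.4 tcp [560.5 156.7 205.3] jaw 40.7 down [ 0.002 -0.002 -1.   ] q [ 15.  19.  89.  -0.  72. -26.] F [-0.1  0.1 -0.5] w 91.0
```

View pics/w1.png

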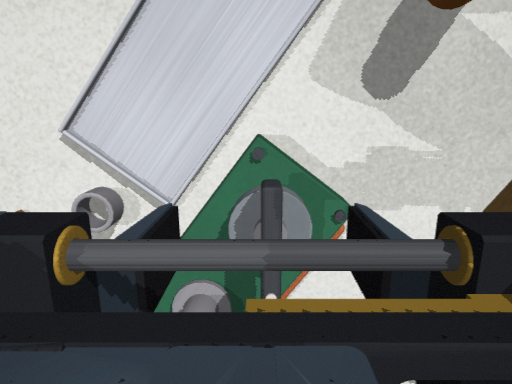

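The wrist view shows the bar running vertically at u≈271, so the jaws already lie across it. I'll move over the valve axis and descend.

```bash
python3 -m creep '[{"translation":[1.8,-1.6,0],"delta_rot":[0,0,0]},{"translation":[1.8,-1.6,0],"delta_rot":[0,0,0]},{"translation":[0,0,-3],"delta_rot":[0,0,0]},{"translation":[0,0,-3],"delta_rot":[0,0,0]},{"translation":[0,0,-3],"delta_rot":[0,0,0]}]' >/dev/null
python3 -m creep '[{"translation":[0,0,-0.6],"delta_rot":[0,0,0]},{"translation":[0,0,0],"delta_rot":[0,0,0]}]'
python3 -c "
from h import *
st()"
python3 -m creep '[{"translation":[0,0,0],"delta_rot":[0,0,0]},{"translation":[0,0,0],"delta_rot":[0,0,0]},{"translation":[0,0,0],"delta_rot":[0,0,0]},{"translation":[0,0,0],"delta_rot":[0,0,0]},{"translation":[0,0,0],"delta_rot":[0,0,0]}]' -1 15
python3 -m creep '[{"translation":[0,0,0],"delta_rot":[0,0,0]},{"translation":[0,0,0],"delta_rot":[0,0,0]},{"translation":[0,0,0],"delta_rot":[0,0,0]},{"translation":[0,0,0],"delta_rot":[0,0,0]},{"translation":[0,0,0],"delta_rot":[0,0,0]}]'
python3 -c "
from h import *
st()"
```

```text
time_s: 2.03
ee_pos: [590.8, 129.1, 107.8]
ee_rot: [-122.9, 89.7, -171.9]
force: [-0.0, -0.2, 1.1]
gripper_width: 91.2
t 2.03 tcp [590.8 129.1 107.8] jaw 41.0 down [-0.006 -0.001 -1.   ] q [ 11.  25.  94.   0.  61. -30.] F [-0.  -0.2  1.1] w 91.2
time_s: 2.45
ee_pos: [593.6, 128.7, 111.2]
ee_rot: [62.5, 89.9, 13.5]
force: [0.4, -0.6, 0.2]
gripper_width: 61.0
time_s: 2.87
ee_pos: [593.1, 128.5, 109.9]
ee_rot: [-167.8, 90.0, 143.2]
force: [0.7, -0.4, -0.3]
gripper_width: 27.4
t 2.87 tcp [593.1 128.5 109.9] jaw 41.0 down [-0.  0. -1.] q [ 11.  25.  93.   0.  61. -30.] F [ 0.7 -0.4 -0.3] w 27.4
```

```bash
python3 -m creep '[{"translation":[0.29,-0.34,0],"delta_rot":[0,0,0]},{"translation":[0,0,0],"delta_rot":[0,0,0]},{"translation":[0,0,0],"delta_rot":[0,0,0]},{"translation":[0,0,0],"delta_rot":[0,0,0]},{"translation":[0,0,0],"delta_rot":[0,0,0]}]' -1 20
python3 -c "
from h import *
st()"
```

```text
time_s: 3.28
ee_pos: [596.8, 125.2, 109.9]
ee_rot: [55.4, 89.9, 6.4]
force: [2.1, 1.4, -2.3]
gripper_width: 17.5
t 3.28 tcp [596.8 125.2 109.9] jaw 41.0 down [ 0.002  0.    -1.   ] q [ 11.  25.  93.  -0.  61. -30.] F [ 2.1  1.4 -2.3] w 17.5
```

```bash
python3 -m creep '[{"translation":[0,0,0],"delta_rot":[0,0,0.08]},{"translation":[0,0,0],"delta_rot":[0,0,0.08]},{"translation":[0,0,0],"delta_rot":[0,0,0.08]},{"translation":[0,0,0],"delta_rot":[0,0,0.08]},{"translation":[0,0,0],"delta_rot":[0,0,0.08]}]'
python3 -c "
from h import *
print(st()[0]['torque'])"
python3 -m creep '[{"translation":[0,0,0],"delta_rot":[0,0,0.08]},{"translation":[0,0,0],"delta_rot":[0,0,0.08]},{"translation":[0,0,0],"delta_rot":[0,0,0.08]},{"translation":[0,0,0],"delta_rot":[0,0,0.08]},{"translation":[0,0,0],"delta_rot":[0,0,0.08]}]'
python3 -c "
from h import *
print(st()[0]['torque'])"
python3 -m creep '[{"translation":[0,0,0],"delta_rot":[0,0,0.06]},{"translation":[0,0,0],"delta_rot":[0,0,0.06]},{"translation":[0,0,0],"delta_rot":[0,0,0]}]'
python3 -c "
from h import *
print(st()[0]['torque'])"
```

```text
time_s: 3.7
ee_pos: [596.3, 124.7, 110.0]
ee_rot: [-21.9, 89.9, -47.8]
force: [3.2, -1.0, -2.1]
gripper_width: 17.8
t 3.7 tcp [596.3 124.7 110. ] jaw 64.1 down [ 0.001 -0.001 -1.   ] q [ 11.  25.  93.  -0.  61. -53.] F [ 3.2 -1.  -2.1] w 17.8
[-0.23401464 -0.38153968 -0.19996721]
time_s: 4.12
ee_pos: [596.2, 124.0, 109.9]
ee_rot: [-78.6, 89.9, -81.6]
force: [1.6, -3.1, -1.0]
gripper_width: 17.6
t 4.12 tcp [596.2 124.  109.9] jaw 87.0 down [ 0.    -0.002 -1.   ] q [ 11.  25.  93.  -0.  62. -76.] F [ 1.6 -3.1 -1. ] w 17.6
[-0.46520135 -0.32075548 -0.1896028 ]
time_s: 4.37
ee_pos: [596.1, 123.8, 109.9]
ee_rot: [-88.5, 89.9, -84.8]
force: [1.9, -4.8, -1.8]
gripper_width: 17.6
t 4.37 tcp [596.1 123.8 109.9] jaw 93.7 down [ 0.    -0.002 -1.   ] q [ 11.  25.  93.  -0.  62. -83.] F [ 1.9 -4.8 -1.8] w 17.6
[-0.69793361 -0.36713184 -0.05296791]
```

```bash
python3 -m creep '[{"translation":[0,0,0],"delta_rot":[0,0,0.03]},{"translation":[0,0,0],"delta_rot":[0,0,0]},{"translation":[0,0,0],"delta_rot":[0,0,0]}]'
python3 -c "
from h import *
print(st()[0]['torque'])"
python3 -m creep '[{"translation":[0,0,0],"delta_rot":[0,0,0.03]},{"translation":[0,0,0],"delta_rot":[0,0,0]},{"translation":[0,0,0],"delta_rot":[0,0,0]}]'
python3 -c "
from h import *
print(st()[0]['torque'])"
```

```text
time_s: 4.62
ee_pos: [596.1, 123.9, 110.0]
ee_rot: [-89.8, 89.9, -84.6]
force: [1.9, -4.3, -2.2]
gripper_width: 18.1
t 4.62 tcp [596.1 123.9 110. ] jaw 95.2 down [ 0.    -0.002 -1.   ] q [ 11.  25.  93.  -0.  62. -84.] F [ 1.9 -4.3 -2.2] w 18.1
[-0.93704449 -0.40704964 -0.62147863]
time_s: 4.87
ee_pos: [596.0, 123.9, 110.0]
ee_rot: [-101.1, 89.9, -94.2]
force: [2.4, -4.8, -1.2]
gripper_width: 18.7
t 4.87 tcp [596.  123.9 110. ] jaw 96.9 down [-0.    -0.002 -1.   ] q [ 11.  25.  93.  -0.  62. -86.] F [ 2.4 -4.8 -1.2] w 18.7
[-0.89610477 -0.3015851  -0.7499095 ]
```

```bash
python3 -m creep '[{"translation":[0,0,0],"delta_rot":[0,0,-0.045]},{"translation":[0,0,0],"delta_rot":[0,0,0]},{"translation":[0,0,0],"delta_rot":[0,0,0]},{"translation":[0,0,0],"delta_rot":[0,0,0]},{"translation":[0,0,0],"delta_rot":[0,0,0]}]' 1 >/dev/null
python3 -m creep '[{"translation":[0,0,0],"delta_rot":[0,0,0]},{"translation":[0,0,0],"delta_rot":[0,0,0]},{"translation":[0,0,0],"delta_rot":[0,0,0]},{"translation":[0,0,0],"delta_rot":[0,0,0]},{"translation":[0,0,0],"delta_rot":[0,0,0]}]' 1
python3 -m creep '[{"translation":[0,0,3],"delta_rot":[0,0,0]},{"translation":[0,0,3],"delta_rot":[0,0,0]},{"translation":[0,0,3],"delta_rot":[0,0,0]},{"translation":[0,0,3],"delta_rot":[0,0,0]},{"translation":[-0.8,-1.5,0],"delta_rot":[0,0,-0.11]}]' 
python3 -m creep '[{"translation":[-0.9,-1.6,0],"delta_rot":[0,0,-0.11]},{"translation":[-0.9,-1.6,0],"delta_rot":[0,0,-0.11]},{"translation":[-0.9,-1.6,0],"delta_rot":[0,0,-0.11]},{"translation":[-0.9,-1.6,0],"delta_rot":[0,0,-0.11]},{"translation":[-0.9,-1.6,0],"delta_rot":[0,0,-0.11]}]' >/dev/null
python3 -m creep '[{"translation":[-0.9,-1.6,0],"delta_rot":[0,0,-0.11]},{"translation":[-0.9,-1.6,0],"delta_rot":[0,0,-0.11]},{"translation":[-0.9,-1.6,0],"delta_rot":[0,0,-0.11]},{"translation":[-0.9,-1.6,0],"delta_rot":[0,0,-0.11]},{"translation":[-0.9,-1.6,0],"delta_rot":[0,0,-0.11]}]'
python3 - <<'E'
from h import *
st()
c=optics.camera_params("wrist")
p,d=optics.grab_frame("wrist"); cv2.imwrite("pics/w2.png",p[:,:,::-1]); np.save("pics/w2.npy",d); np.savez("pics/w2c.npz",**c)
p,d=optics.grab_frame("top"); cv2.imwrite("pics/t2.png",p[:,:,::-1])
E
```

```text
time_s: 5.7
ee_pos: [595.9, 125.2, 110.0]
ee_rot: [143.0, 90.0, 147.6]
force: [-0.7, 0.3, -0.3]
gripper_width: 82.2
time_s: 6.12
ee_pos: [592.2, 112.5, 236.6]
ee_rot: [16.7, 89.2, 15.0]
force: [0.1, -0.3, 0.8]
gripper_width: 91.1
time_s: 6.95
ee_pos: [497.4, -50.5, 230.0]
ee_rot: [79.0, 90.0, 13.9]
force: [-0.0, -0.1, 0.4]
gripper_width: 91.4
t 6.95 tcp [497.4 -50.5 230. ] jaw 24.9 down [ 0.  0. -1.] q [ -7.  11.  97.   0.  73. -32.] F [-0.  -0.1  0.4] w 91.4
```

View pics/w2.png

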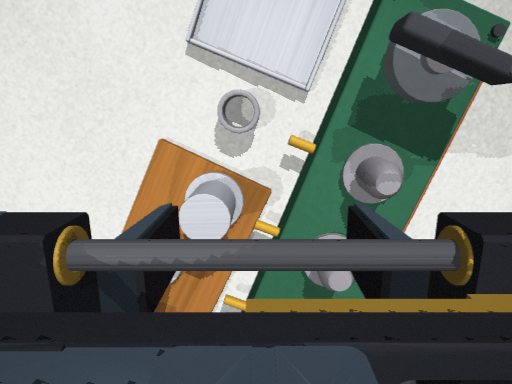

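View pics/t2.png

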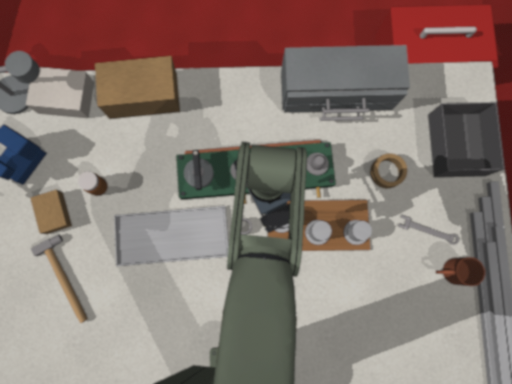

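The top view shows the bar vertical at (196,168), so the handle is off. The wrist view has sleeve 1's cap at (206,218), spigot 3 at (375,175) and the collar at (238,110). I'll use it to cross-check the sleeve, spigot and handle.

```bash
cat >> h.py <<'E'
def layers(p,d,c,specs):
    W=cloud(c,d)
    for nm,zl,zh,(x0,x1,y0,y1) in specs:
        m=((d>0)&(W[...,2]>zl)&(W[...,2]<zh)&(W[...,0]>x0)&(W[...,0]<x1)&(W[...,1]>y0)&(W[...,1]<y1)).astype(np.uint8)
        n,l,s,ce=cv2.connectedComponentsWithStats(m)
        for i in range(1,n):
            if s[i,4]<40: continue
            Q=W[l==i]; rr=cv2.minAreaRect(Q[:,:2].astype(np.float32))
            print(nm,s[i,4],"px",ce[i].round(0),"mean",Q.mean(0).round(1),"rect",np.round(rr[0],1),np.round(rr[1],1),round(rr[2],1))
E
python3 - <<'E'
from h import *
c=dict(np.load("pics/w2c.npz")); d=np.load("pics/w2.npy")
layers(None,d,c,[("slv",80,96,(350,520,-400,-50)),("spig",98,108,(560,660,-260,40)),("spigseat",54,62,(560,660,-260,40)),("handle",119,130,(500,700,60,200)),("collar",25,36,(390,500,-40,60)),("board",8,16,(300,540,-400,-50))])
E
```

```text
slv 2041 px [204. 216.] mean [ 460.7 -111.    88.6] rect [ 459.8 -111. ] [53.7 48.5] 25.8
spig 709 px [386. 181.] mean [604.3  -1.  101.9] rect [605.4  -1.1] [29.  29.6] 24.5
spig 484 px [338. 280.] mean [ 611.5 -111.1  102.3] rect [ 612.  -111.2] [29.  24.8] 53.4
spigseat 1403 px [365. 169.] mean [5.957e+02 2.000e-01 5.860e+01] rect [603.1  -0.9] [65.2 60.1] 87.1
spigseat 123 px [331. 236.] mean [598.8 -83.9  57.9] rect [598.  -84.1] [33.4  5.6] 27.8
spigseat 135 px [313. 277.] mean [ 603.3 -136.8   58.9] rect [ 605.1 -138.9] [12.1 27.7] 49.6
handle 2983 px [457.  45.] mean [590.8 121.6 123.8] rect [595.8 123.1] [105.9  18.6] 3.4
collar 643 px [238. 111.] mean [445.   -3.2  30.3] rect [445.5  -3.4] [47.  45.8] 25.7
board 5035 px [191. 187.] mean [ 429.  -112.3   12.8] rect [ 444.9 -139.3] [133.4 149.9] 89.4
board 59 px [182. 234.] mean [ 441.6 -173.    12.8] rect [ 439.6 -172.8] [ 9.9 22.3] 56.6
board 2276 px [193. 291.] mean [ 485.  -242.8   13. ] rect [ 483.5 -243.4] [105.7  60.8] 24.9
```

```bash
python3 -m creep '[{"translation":[-1.0,-1.5,-1],"delta_rot":[0,0,-0.1]},{"translation":[-1.0,-1.5,-1],"delta_rot":[0,0,-0.1]},{"translation":[-1.0,-1.5,-1],"delta_rot":[0,0,-0.1]},{"translation":[-0.8,-1.5,-1],"delta_rot":[0,0,-0.09]},{"translation":[0,0,-3],"delta_rot":[0,0,0]}]' 
python3 -m creep '[{"translation":[0,0,-2],"delta_rot":[0,0,0]},{"translation":[0,0,0],"delta_rot":[0,0,0]},{"translation":[0,0,0],"delta_rot":[0,0,0]}]'
python3 - <<'E'
from h import *
st()
c=optics.camera_params("wrist")
p,d=optics.grab_frame("wrist"); cv2.imwrite("pics/w3.png",p[:,:,::-1])
layers(None,d,c,[("slv",80,96,(350,520,-400,-50))])
E
```

```text
time_s: 7.47
ee_pos: [462.0, -111.8, 162.5]
ee_rot: [67.9, 89.5, -19.4]
force: [1.4, -0.9, -0.0]
gripper_width: 91.3
time_s: 7.72
ee_pos: [460.0, -109.3, 139.6]
ee_rot: [-121.1, 89.9, 151.9]
force: [0.1, 0.6, -0.2]
gripper_width: 91.1
t 7.72 tcp [ 460.  -109.3  139.6] jaw 3.0 down [-0.001  0.001 -1.   ] q [-15.  12. 108.   0.  59. -18.] F [ 0.1  0.6 -0.2] w 91.1
slv 4018 px [263. 206.] mean [ 461.  -111.3   88.6] rect [ 461.2 -111.3] [52.9 49.8] 2.5
slv 590 px [209. 305.] mean [ 422.9 -195.7   86.4] rect [ 422.1 -197.5] [44.8 12.5] 2.6
```

View pics/w3.png

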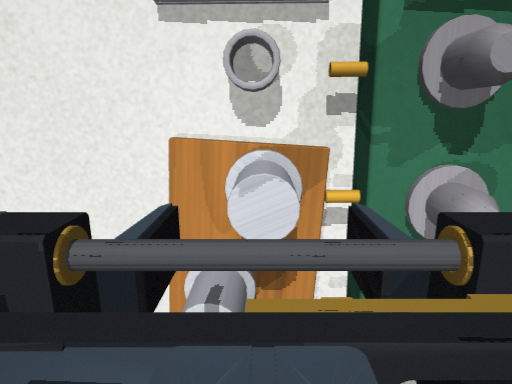

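```bash
python3 -m creep '[{"translation":[0,-0.2,-3],"delta_rot":[0,0,0]},{"translation":[0,0,-3],"delta_rot":[0,0,0]},{"translation":[0,0,-2.4],"delta_rot":[0,0,0]},{"translation":[0,0,0],"delta_rot":[0,0,0]},{"translation":[0,0,0],"delta_rot":[0,0,0]}]' 
python3 -m creep '[{"translation":[0,0,0],"delta_rot":[0,0,0]},{"translation":[0,0,0],"delta_rot":[0,0,0]},{"translation":[0,0,0],"delta_rot":[0,0,0]},{"translation":[0,0,0],"delta_rot":[0,0,0]},{"translation":[0,0,0],"delta_rot":[0,0,0]}]' -1 25
python3 -m creep '[{"translation":[0,0,0],"delta_rot":[0,0,0]},{"translation":[0,0,0],"delta_rot":[0,0,0]},{"translation":[0,0,0],"delta_rot":[0,0,0]},{"translation":[0,0,0],"delta_rot":[0,0,0]},{"translation":[0,0,0],"delta_rot":[0,0,0]}]' -1 35
python3 -c "
from h import *
st()"
```

```text
time_s: 8.18
ee_pos: [460.8, -111.7, 56.7]
ee_rot: [87.9, 90.0, 0.8]
force: [0.7, -0.8, 1.3]
gripper_width: 91.3
time_s: 8.6
ee_pos: [460.5, -111.9, 56.8]
ee_rot: [73.6, 89.9, -13.6]
force: [-0.1, 0.1, -0.0]
gripper_width: 60.8
time_s: 9.02
ee_pos: [460.4, -111.9, 56.3]
ee_rot: [74.6, 89.9, -12.5]
force: [0.4, -0.2, 4.6]
gripper_width: 52.8
t 9.02 tcp [ 460.4 -111.9   56.3] jaw 2.9 down [ 0.001 -0.    -1.   ] q [-15.  18. 115.   0.  47. -18.] F [ 0.4 -0.2  4.6] w 52.8
```

```bash
python3 -m creep '[{"translation":[0,0,2],"delta_rot":[0,0,0]},{"translation":[0,0,3],"delta_rot":[0,0,0]},{"translation":[0,0,3],"delta_rot":[0,0,0]},{"translation":[0,0,3],"delta_rot":[0,0,0]},{"translation":[0,0,2],"delta_rot":[0,0,0]}]' 
python3 -m creep '[{"translation":[2.4,1.8,0],"delta_rot":[0,0,0]},{"translation":[2.4,1.8,0],"delta_rot":[0,0,0]},{"translation":[2.4,1.9,0],"delta_rot":[0,0,0]},{"translation":[2.4,1.9,0],"delta_rot":[0,0,0]},{"translation":[2.4,1.9,0],"delta_rot":[0,0,0]}]' 
python3 -m creep '[{"translation":[2.36,1.8,0],"delta_rot":[0,0,0]},{"translation":[0,0,0],"delta_rot":[0,0,0]},{"translation":[0,0,0],"delta_rot":[0,0,0]}]'
python3 - <<'E'
from h import *
st()
c=optics.camera_params("wrist")
p,d=optics.grab_frame("wrist"); cv2.imwrite("pics/w4.png",p[:,:,::-1])
layers(None,d,c,[("slv",205,230,(550,650,-60,60)),("spig",98,108,(560,660,-260,40)),("spigseat",54,62,(560,660,-260,40))])
E
```

```text
time_s: 9.43
ee_pos: [460.3, -111.9, 188.0]
ee_rot: [73.4, 89.9, -13.7]
force: [0.0, -0.2, -2.1]
gripper_width: 53.1
time_s: 9.85
ee_pos: [580.2, -17.8, 184.9]
ee_rot: [-93.2, 89.9, 179.7]
force: [-0.3, 0.1, -0.7]
gripper_width: 52.8
time_s: 10.1
ee_pos: [603.5, 0.1, 184.2]
ee_rot: [-89.5, 89.8, -176.5]
force: [-0.9, -0.0, -1.5]
gripper_width: 52.7
t 10.1 tcp [6.035e+02 1.000e-01 1.842e+02] jaw 3.0 down [-0.003 -0.    -1.   ] q [-1. 22. 88. -0. 71. -4.] F [-0.9 -0.  -1.5] w 52.7
slv 4681 px [262. 220.] mean [603.6  15.3 216.3] rect [603.8  15. ] [75.7 21.6] 2.8
slv 117 px [206. 279.] mean [578.6 -13.2 222.3] rect [578.5 -11.8] [ 0.5 12. ] 2.8
slv 2225 px [262. 283.] mean [605.3 -16.9 216.6] rect [605.3 -17.8] [48.3 16.1] 3.2
slv 123 px [319. 279.] mean [631.6 -10.2 222.3] rect [631.5  -9. ] [ 0.5 12.1] 2.7
spigseat 504 px [267. 157.] mean [606.8  24.4  58.5] rect [606.   22.7] [18.3 57.2] 89.3
spigseat 41 px [292. 296.] mean [ 640.7 -118.    58.9] rect [ 640.8 -118.6] [13.2  5.1] 31.6
```

View pics/w4.png

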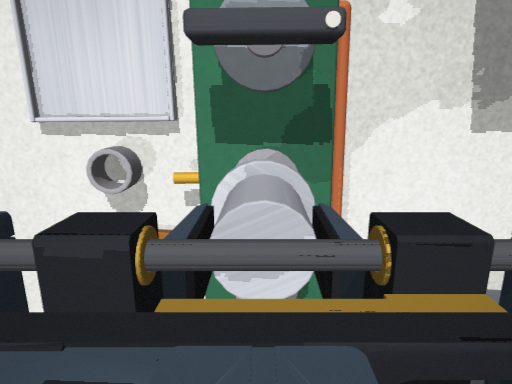

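```bash
python3 -m creep '[{"translation":[0.08,-0.08,-2],"delta_rot":[0,0,0]},{"translation":[0,0,-1.5],"delta_rot":[0,0,0]},{"translation":[0,0,-0.7],"delta_rot":[0,0,0]},{"translation":[0,0,-0.7],"delta_rot":[0,0,0]},{"translation":[0,0,-0.7],"delta_rot":[0,0,0]}]' 
python3 -m creep '[{"translation":[0,0,-0.7],"delta_rot":[0,0,0]},{"translation":[0,0,-0.7],"delta_rot":[0,0,0]},{"translation":[0,0,0],"delta_rot":[0,0,0]}]' 
python3 -m creep '[{"translation":[0,0,-0.4],"delta_rot":[0,0,0]},{"translation":[0,0,-0.4],"delta_rot":[0,0,0]},{"translation":[0,0,0],"delta_rot":[0,0,0]}]' 
python3 -c "
from h import *
st()"
```

```text
time_s: 10.57
ee_pos: [604.5, -1.8, 130.3]
ee_rot: [114.5, 89.9, 27.3]
force: [0.4, 1.5, -1.4]
gripper_width: 53.0
time_s: 10.82
ee_pos: [604.4, -1.4, 114.9]
ee_rot: [-167.2, 90.0, 105.7]
force: [1.8, 2.9, -3.2]
gripper_width: 52.7
time_s: 11.07
ee_pos: [604.4, -1.4, 107.4]
ee_rot: [159.2, 90.0, 72.0]
force: [0.9, 2.9, -3.2]
gripper_width: 52.8
t 11.07 tcp [604.4  -1.4 107.4] jaw 2.9 down [ 0.  0. -1.] q [-1. 25. 94.  0. 61. -4.] F [ 0.9  2.9 -3.2] w 52.8
```

```bash
python3 -m creep '[{"translation":[0,0.1,-0.4],"delta_rot":[0,0,0]},{"translation":[0,0,0],"delta_rot":[0,0,0]},{"translation":[0,0,0],"delta_rot":[0,0,0]}]' 
python3 -m creep '[{"translation":[0,0,-0.2],"delta_rot":[0,0,0]},{"translation":[0,0,-0.15],"delta_rot":[0,0,0]},{"translation":[0,0,0],"delta_rot":[0,0,0]}]' 
python3 -c "
from h import *
st()"
```

```text
time_s: 11.32
ee_pos: [604.1, -0.7, 103.6]
ee_rot: [-70.6, 90.0, -157.7]
force: [0.5, -0.2, -2.3]
gripper_width: 53.0
time_s: 11.57
ee_pos: [604.4, -0.9, 102.4]
ee_rot: [62.0, 89.9, -25.2]
force: [-1.7, 0.3, 7.3]
gripper_width: 52.7
t 11.57 tcp [604.4  -0.9 102.4] jaw 2.9 down [ 0.001 -0.    -1.   ] q [-1. 25. 94. -0. 60. -4.] F [-1.7  0.3  7.3] w 52.7
```

```bash
python3 -m creep '[{"translation":[0,0,0],"delta_rot":[0,0,0]},{"translation":[0,0,0],"delta_rot":[0,0,0]},{"translation":[0,0,0],"delta_rot":[0,0,0]},{"translation":[0,0,0],"delta_rot":[0,0,0]},{"translation":[0,0,0],"delta_rot":[0,0,0]}]' 1 >/dev/null
python3 -m creep '[{"translation":[0,0,2],"delta_rot":[0,0,0]},{"translation":[0,0,3],"delta_rot":[0,0,0]},{"translation":[0,0,3],"delta_rot":[0,0,0]},{"translation":[0,0,2],"delta_rot":[0,0,0]},{"translation":[-2.3,-2.6,0],"delta_rot":[0,0,0]}]' 
python3 -m creep '[{"translation":[-2.3,-2.6,0],"delta_rot":[0,0,0]},{"translation":[-2.3,-2.6,0],"delta_rot":[0,0,0]},{"translation":[-2.3,-2.6,0],"delta_rot":[0,0,0]},{"translation":[-2.3,-2.6,0],"delta_rot":[0,0,0]},{"translation":[-2.3,-2.6,0],"delta_rot":[0,0,0]}]' 
python3 -m creep '[{"translation":[-2.3,-2.6,0],"delta_rot":[0,0,0]},{"translation":[-2,-2.5,-2],"delta_rot":[0,0,0]},{"translation":[0,0,-3],"delta_rot":[0,0,0]},{"translation":[0,0,0],"delta_rot":[0,0,0]},{"translation":[0,0,0],"delta_rot":[0,0,0]}]'
python3 - <<'E'
from h import *
st()
c=optics.camera_params("wrist")
p,d=optics.grab_frame("wrist"); cv2.imwrite("pics/w5.png",p[:,:,::-1])
layers(None,d,c,[("slv",80,96,(300,520,-450,-50)),("spig",98,108,(560,660,-260,40)),("on",126,142,(560,660,-260,40))])
E
```

```text
time_s: 12.4
ee_pos: [587.3, -24.0, 205.2]
ee_rot: [93.8, 89.2, 6.8]
force: [0.4, -1.1, 1.1]
gripper_width: 91.3
time_s: 12.82
ee_pos: [465.1, -157.6, 200.4]
ee_rot: [27.0, 90.0, -60.1]
force: [0.7, -1.4, 0.3]
gripper_width: 91.2
time_s: 13.23
ee_pos: [422.5, -207.3, 149.8]
ee_rot: [-126.6, 89.8, 146.2]
force: [0.2, -1.0, 0.2]
gripper_width: 91.3
t 13.23 tcp [ 422.5 -207.3  149.8] jaw 2.8 down [-0.003  0.002 -1.   ] q [-28.  12. 108.   0.  61. -30.] F [ 0.2 -1.   0.2] w 91.3
slv 3506 px [262. 210.] mean [ 422.7 -215.5   88.6] rect [ 422.6 -214.9] [53.1 46.7] 3.1
```

View pics/w5.png

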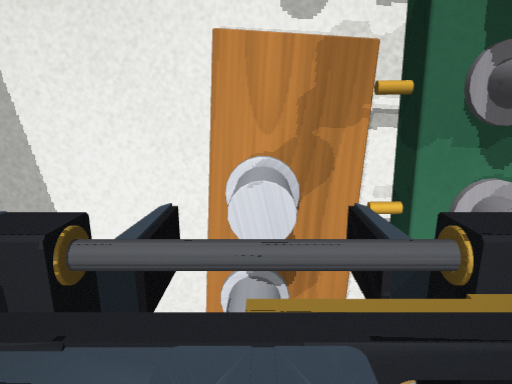

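```bash
python3 -m creep '[{"translation":[0,-0.87,-1],"delta_rot":[0,0,0]},{"translation":[0,0,-3],"delta_rot":[0,0,0]},{"translation":[0,0,-3],"delta_rot":[0,0,0]},{"translation":[0,0,-2.4],"delta_rot":[0,0,0]},{"translation":[0,0,0],"delta_rot":[0,0,0]}]' 
python3 -m creep '[{"translation":[0,0,0],"delta_rot":[0,0,0]},{"translation":[0,0,0],"delta_rot":[0,0,0]},{"translation":[0,0,0],"delta_rot":[0,0,0]},{"translation":[0,0,0],"delta_rot":[0,0,0]},{"translation":[0,0,0],"delta_rot":[0,0,0]}]' -1 35
python3 -m creep '[{"translation":[0,0,0],"delta_rot":[0,0,0]},{"translation":[0,0,0],"delta_rot":[0,0,0]},{"translation":[0,0,0],"delta_rot":[0,0,0]},{"translation":[0,0,0],"delta_rot":[0,0,0]},{"translation":[0,0,0],"delta_rot":[0,0,0]}]' -1 35
python3 -c "
from h import *
st()"
```

```text
time_s: 13.7
ee_pos: [421.6, -214.9, 53.2]
ee_rot: [-120.7, 89.6, 152.2]
force: [-0.8, 0.1, -0.6]
gripper_width: 91.3
time_s: 14.12
ee_pos: [424.2, -216.7, 57.7]
ee_rot: [59.2, 89.8, -27.9]
force: [0.5, 0.1, -0.6]
gripper_width: 60.7
time_s: 14.53
ee_pos: [423.2, -216.4, 57.3]
ee_rot: [-1.8, 90.0, -88.9]
force: [-2.7, 0.3, 7.1]
gripper_width: 53.4
t 14.53 tcp [ 423.2 -216.4   57.3] jaw 2.9 down [ 0. -0. -1.] q [-28.  18. 114.  -0.  47. -31.] F [-2.7  0.3  7.1] w 53.4
```

```bash
python3 -m creep '[{"translation":[0,0,2],"delta_rot":[0,0,0]},{"translation":[0,0,3],"delta_rot":[0,0,0]},{"translation":[0,0,3],"delta_rot":[0,0,0]},{"translation":[0,0,3],"delta_rot":[0,0,0]},{"translation":[0,0,2.2],"delta_rot":[0,0,0]}]' 
python3 -m creep '[{"translation":[2.7,1.5,0],"delta_rot":[0,0,0]},{"translation":[2.7,1.5,0],"delta_rot":[0,0,0]},{"translation":[2.7,1.5,0],"delta_rot":[0,0,0]},{"translation":[2.7,1.5,0],"delta_rot":[0,0,0]},{"translation":[2.7,1.5,0],"delta_rot":[0,0,0]}]' 
python3 -m creep '[{"translation":[2.7,1.5,0],"delta_rot":[0,0,0]},{"translation":[2.57,1.58,0],"delta_rot":[0,0,0]},{"translation":[0,0,0],"delta_rot":[0,0,0]},{"translation":[0,0,0],"delta_rot":[0,0,0]}]'
python3 - <<'E'
from h import *
st()
c=optics.camera_params("wrist")
p,d=optics.grab_frame("wrist"); cv2.imwrite("pics/w6.png",p[:,:,::-1])
layers(None,d,c,[("on",126,142,(560,660,-260,60))])
E
```

```text
time_s: 14.95
ee_pos: [423.9, -216.5, 190.7]
ee_rot: [64.4, 89.8, -22.8]
force: [1.0, -0.5, -2.6]
gripper_width: 53.8
time_s: 15.37
ee_pos: [559.2, -140.4, 188.1]
ee_rot: [-123.9, 90.0, 149.0]
force: [0.9, 0.1, -1.3]
gripper_width: 53.6
time_s: 15.7
ee_pos: [611.6, -109.5, 187.2]
ee_rot: [-104.1, 89.9, 168.9]
force: [-0.7, -0.5, -2.7]
gripper_width: 53.5
t 15.7 tcp [ 611.6 -109.5  187.2] jaw 3.0 down [-0.002  0.    -1.   ] q [-11.  23.  85.  -0.  72. -14.] F [-0.7 -0.5 -2.7] w 53.5
on 5592 px [260.  44.] mean [605.1  -2.4 134.6] rect [605.2  -2.7] [53.2 53.4] 22.6
```

View pics/w6.png

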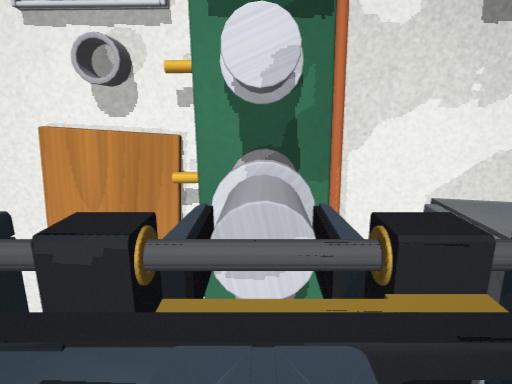

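```bash
python3 -m creep '[{"translation":[-0.06,-0.1,-2],"delta_rot":[0,0,0]},{"translation":[0,0,-1.5],"delta_rot":[0,0,0]},{"translation":[0,0,-0.7],"delta_rot":[0,0,0]},{"translation":[0,0,-0.7],"delta_rot":[0,0,0]},{"translation":[0,0,-0.7],"delta_rot":[0,0,0]}]' 
python3 -m creep '[{"translation":[0,0,-0.7],"delta_rot":[0,0,0]},{"translation":[0,0,-0.7],"delta_rot":[0,0,0]},{"translation":[0,0,0],"delta_rot":[0,0,0]}]' 
python3 -m creep '[{"translation":[0,0,-0.4],"delta_rot":[0,0,0]},{"translation":[0,0,-0.4],"delta_rot":[0,0,0]},{"translation":[0,0,0],"delta_rot":[0,0,0]}]' 
python3 -c "
from h import *
st()"
```

```text
time_s: 16.17
ee_pos: [610.9, -111.7, 133.0]
ee_rot: [102.9, 89.9, 15.7]
force: [0.4, 1.7, -1.2]
gripper_width: 53.8
time_s: 16.42
ee_pos: [610.9, -111.0, 117.5]
ee_rot: [141.2, 89.9, 54.1]
force: [3.0, 3.4, -5.0]
gripper_width: 53.2
time_s: 16.67
ee_pos: [611.1, -111.2, 110.2]
ee_rot: [109.1, 89.9, 22.0]
force: [4.1, 3.6, -2.1]
gripper_width: 53.7
t 16.67 tcp [ 611.1 -111.2  110.2] jaw 2.9 down [ 0.001  0.001 -1.   ] q [-11.  26.  91.   0.  62. -14.] F [ 4.1  3.6 -2.1] w 53.7
```

```bash
python3 -m creep '[{"translation":[0.08,0.1,-0.4],"delta_rot":[0,0,0]},{"translation":[0,0,0],"delta_rot":[0,0,0]},{"translation":[0,0,0],"delta_rot":[0,0,0]}]' 
python3 -m creep '[{"translation":[0,0,-0.2],"delta_rot":[0,0,0]},{"translation":[0,0,-0.15],"delta_rot":[0,0,0]},{"translation":[0,0,0],"delta_rot":[0,0,0]}]' 
python3 -c "
from h import *
st()"
```

```text
time_s: 16.92
ee_pos: [611.0, -110.5, 105.9]
ee_rot: [-93.7, 89.9, 179.2]
force: [2.2, 0.5, -4.1]
gripper_width: 53.6
time_s: 17.17
ee_pos: [611.1, -110.4, 103.5]
ee_rot: [164.7, 90.0, 77.5]
force: [-0.4, 2.2, 2.4]
gripper_width: 53.3
t 17.17 tcp [ 611.1 -110.4  103.5] jaw 2.9 down [ 0.  0. -1.] q [-11.  27.  92.   0.  61. -14.] F [-0.4  2.2  2.4] w 53.3
```

```bash
python3 -m creep '[{"translation":[0,0,-0.12],"delta_rot":[0,0,0]},{"translation":[0,0,0],"delta_rot":[0,0,0]},{"translation":[0,0,0],"delta_rot":[0,0,0]}]' 
python3 -m creep '[{"translation":[0,0,0],"delta_rot":[0,0,0]},{"translation":[0,0,0],"delta_rot":[0,0,0]},{"translation":[0,0,0],"delta_rot":[0,0,0]},{"translation":[0,0,0],"delta_rot":[0,0,0]},{"translation":[0,0,0],"delta_rot":[0,0,0]}]' 1 >/dev/null
python3 -m creep '[{"translation":[0,0,2],"delta_rot":[0,0,0]},{"translation":[0,0,3],"delta_rot":[0,0,0]},{"translation":[0,0,3],"delta_rot":[0,0,0]},{"translation":[0,0,2],"delta_rot":[0,0,0]},{"translation":[-2.3,-2.6,0],"delta_rot":[0,0,0]}]' 
python3 -m creep '[{"translation":[-2.4,-2.6,0],"delta_rot":[0,0,0]},{"translation":[-2.4,-2.6,0],"delta_rot":[0,0,0]},{"translation":[-2.4,-2.6,0],"delta_rot":[0,0,0]},{"translation":[-2.4,-2.6,0],"delta_rot":[0,0,0]},{"translation":[-2.4,-2.6,0],"delta_rot":[0,0,0]}]' 
python3 -m creep '[{"translation":[-2.4,-2.6,0],"delta_rot":[0,0,0]},{"translation":[-2.4,-2.7,-2],"delta_rot":[0,0,0]},{"translation":[0,0,-3],"delta_rot":[0,0,0]},{"translation":[0,0,0],"delta_rot":[0,0,0]},{"translation":[0,0,0],"delta_rot":[0,0,0]}]'
python3 - <<'E'
from h import *
st()
c=optics.camera_params("wrist")
p,d=optics.grab_frame("wrist"); cv2.imwrite("pics/w7.png",p[:,:,::-1])
layers(None,d,c,[("slv",80,96,(300,520,-450,-50)),("on",126,142,(560,660,-260,40))])
E
```

```text
time_s: 17.42
ee_pos: [611.2, -110.2, 103.4]
ee_rot: [103.9, 90.0, 16.8]
force: [-1.8, 3.5, 8.5]
gripper_width: 53.8
time_s: 18.25
ee_pos: [593.9, -134.4, 206.6]
ee_rot: [84.9, 89.3, -2.0]
force: [1.9, -0.8, -0.1]
gripper_width: 91.1
time_s: 18.67
ee_pos: [466.8, -267.6, 201.7]
ee_rot: [-48.1, 90.0, -135.2]
force: [1.6, -1.1, 0.1]
gripper_width: 91.2
time_s: 19.08
ee_pos: [419.3, -319.0, 150.8]
ee_rot: [-136.0, 89.8, 136.8]
force: [0.7, -0.4, 0.7]
gripper_width: 90.8
t 19.08 tcp [ 419.3 -319.   150.8] jaw 2.8 down [-0.003  0.002 -1.   ] q [-39.  17. 101.   0.  63. -41.] F [ 0.7 -0.4  0.7] w 90.8
slv 3426 px [262. 211.] mean [ 420.1 -328.1   88.6] rect [ 420.1 -327.5] [53.2 45.9] 3.4
```

View pics/w7.png

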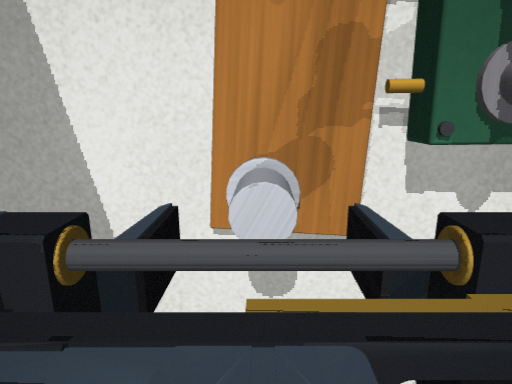

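```bash
python3 -m creep '[{"translation":[0.05,-1.05,-1],"delta_rot":[0,0,0]},{"translation":[0,0,-3],"delta_rot":[0,0,0]},{"translation":[0,0,-3],"delta_rot":[0,0,0]},{"translation":[0,0,-2.4],"delta_rot":[0,0,0]},{"translation":[0,0,0],"delta_rot":[0,0,0]}]' 
python3 -m creep '[{"translation":[0,0,0],"delta_rot":[0,0,0]},{"translation":[0,0,0],"delta_rot":[0,0,0]},{"translation":[0,0,0],"delta_rot":[0,0,0]},{"translation":[0,0,0],"delta_rot":[0,0,0]},{"translation":[0,0,0],"delta_rot":[0,0,0]}]' -1 35
python3 -m creep '[{"translation":[0,0,0],"delta_rot":[0,0,0]},{"translation":[0,0,0],"delta_rot":[0,0,0]},{"translation":[0,0,0],"delta_rot":[0,0,0]},{"translation":[0,0,0],"delta_rot":[0,0,0]},{"translation":[0,0,0],"delta_rot":[0,0,0]}]' -1 35
python3 -c "
from h import *
st()"
```

```text
time_s: 19.55
ee_pos: [419.4, -328.2, 54.1]
ee_rot: [-131.4, 89.6, 141.6]
force: [-1.3, 0.9, 0.3]
gripper_width: 91.0
time_s: 19.97
ee_pos: [421.5, -330.6, 59.1]
ee_rot: [48.2, 89.8, -38.9]
force: [-1.0, 0.2, -0.3]
gripper_width: 60.8
time_s: 20.38
ee_pos: [420.7, -330.2, 58.6]
ee_rot: [26.1, 90.0, -61.0]
force: [-2.1, 1.1, 6.5]
gripper_width: 53.0
t 20.38 tcp [ 420.7 -330.2   58.6] jaw 2.9 down [ 0.    -0.001 -1.   ] q [-39.  23. 107.  -0.  51. -42.] F [-2.1  1.1  6.5] w 53.0
```

```bash
python3 -m creep '[{"translation":[0,0,2],"delta_rot":[0,0,0]},{"translation":[0,0,3],"delta_rot":[0,0,0]},{"translation":[0,0,3],"delta_rot":[0,0,0]},{"translation":[0,0,3],"delta_rot":[0,0,0]},{"translation":[0,0,2.2],"delta_rot":[0,0,0]}]' 
python3 -m creep '[{"translation":[2.8,1.6,0],"delta_rot":[0,0,0]},{"translation":[2.8,1.6,0],"delta_rot":[0,0,0]},{"translation":[2.8,1.6,0],"delta_rot":[0,0,0]},{"translation":[2.8,1.6,0],"delta_rot":[0,0,0]},{"translation":[2.8,1.6,0],"delta_rot":[0,0,0]}]' 
python3 -m creep '[{"translation":[2.8,1.5,0],"delta_rot":[0,0,0]},{"translation":[2.85,1.48,0],"delta_rot":[0,0,0]},{"translation":[0,0,0],"delta_rot":[0,0,0]},{"translation":[0,0,0],"delta_rot":[0,0,0]}]'
python3 - <<'E'
from h import *
st()
c=optics.camera_params("wrist")
p,d=optics.grab_frame("wrist"); cv2.imwrite("pics/w8.png",p[:,:,::-1])
layers(None,d,c,[("on",126,142,(560,660,-260,60))])
E
```

```text
time_s: 20.8
ee_pos: [421.3, -330.3, 192.0]
ee_rot: [55.4, 89.9, -31.7]
force: [0.3, 0.2, -2.2]
gripper_width: 53.1
time_s: 21.22
ee_pos: [561.7, -248.9, 189.2]
ee_rot: [-136.9, 90.0, 135.9]
force: [-0.4, 0.4, -2.8]
gripper_width: 53.0
time_s: 21.55
ee_pos: [618.0, -219.0, 188.4]
ee_rot: [-114.9, 89.9, 158.1]
force: [-0.3, -0.6, -1.4]
gripper_width: 53.2
t 21.55 tcp [ 618.  -219.   188.4] jaw 3.0 down [-0.002  0.001 -1.   ] q [-21.  26.  80.   0.  74. -24.] F [-0.3 -0.6 -1.4] w 53.2
on 5517 px [263.  41.] mean [ 613.2 -109.4  134.6] rect [ 613.1 -110.3] [53.1 51.4] 3.1
```

View pics/w8.png

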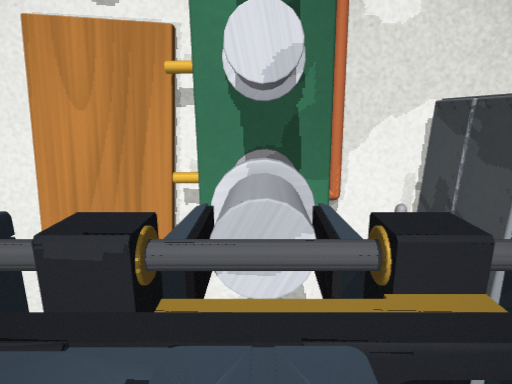

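```bash
python3 -m creep '[{"translation":[-0.04,-0.05,-2],"delta_rot":[0,0,0]},{"translation":[0,0,-1.5],"delta_rot":[0,0,0]},{"translation":[0,0,-0.7],"delta_rot":[0,0,0]},{"translation":[0,0,-0.7],"delta_rot":[0,0,0]},{"translation":[0,0,-0.7],"delta_rot":[0,0,0]}]' 
python3 -m creep '[{"translation":[0,0,-0.7],"delta_rot":[0,0,0]},{"translation":[0,0,-0.7],"delta_rot":[0,0,0]},{"translation":[0,0,0],"delta_rot":[0,0,0]}]' 
python3 -m creep '[{"translation":[0,0,-0.4],"delta_rot":[0,0,0]},{"translation":[0,0,-0.4],"delta_rot":[0,0,0]},{"translation":[0,0,0],"delta_rot":[0,0,0]}]' 
python3 -c "
from h import *
st()"
```

```text
time_s: 22.02
ee_pos: [617.2, -221.3, 134.2]
ee_rot: [86.0, 89.9, -1.2]
force: [0.0, 2.0, -0.7]
gripper_width: 53.0
time_s: 22.27
ee_pos: [617.2, -220.5, 118.7]
ee_rot: [134.8, 90.0, 47.6]
force: [2.2, 0.6, -3.1]
gripper_width: 53.1
time_s: 22.52
ee_pos: [617.2, -220.5, 111.3]
ee_rot: [114.3, 90.0, 27.2]
force: [2.5, 2.0, -4.1]
gripper_width: 53.2
t 22.52 tcp [ 617.2 -220.5  111.3] jaw 2.9 down [ 0.001  0.    -1.   ] q [-21.  29.  86.   0.  65. -24.] F [ 2.5  2.  -4.1] w 53.2
```

```bash
python3 -m creep '[{"translation":[0.05,0.06,-0.4],"delta_rot":[0,0,0]},{"translation":[0,0,0],"delta_rot":[0,0,0]},{"translation":[0,0,0],"delta_rot":[0,0,0]}]' 
python3 -m creep '[{"translation":[0,0,-0.2],"delta_rot":[0,0,0]},{"translation":[0,0,-0.12],"delta_rot":[0,0,0]},{"translation":[0,0,0],"delta_rot":[0,0,0]}]' 
python3 -m creep '[{"translation":[0,0,-0.1],"delta_rot":[0,0,0]},{"translation":[0,0,0],"delta_rot":[0,0,0]}]'
```

```text
time_s: 22.77
ee_pos: [617.2, -220.2, 107.4]
ee_rot: [-84.2, 90.0, -171.4]
force: [1.1, 0.0, -3.2]
gripper_width: 53.0
time_s: 23.02
ee_pos: [617.2, -220.2, 104.7]
ee_rot: [-33.1, 90.0, -120.2]
force: [1.0, -0.8, -1.2]
gripper_width: 52.7
time_s: 23.18
ee_pos: [617.2, -220.2, 104.6]
ee_rot: [52.4, 90.0, -34.7]
force: [-2.1, 0.5, 4.9]
gripper_width: 53.3
```

```bash
python3 -m creep '[{"translation":[0,0,-0.05],"delta_rot":[0,0,0]},{"translation":[0,0,0],"delta_rot":[0,0,0]}]' 
python3 -m creep '[{"translation":[0,0,0],"delta_rot":[0,0,0]},{"translation":[0,0,0],"delta_rot":[0,0,0]},{"translation":[0,0,0],"delta_rot":[0,0,0]},{"translation":[0,0,0],"delta_rot":[0,0,0]},{"translation":[0,0,0],"delta_rot":[0,0,0]}]' 1 >/dev/null
python3 -m creep '[{"translation":[0,0,2],"delta_rot":[0,0,0]},{"translation":[0,0,3],"delta_rot":[0,0,0]},{"translation":[0,0,3],"delta_rot":[0,0,0]},{"translation":[0,0,3],"delta_rot":[0,0,0]},{"translation":[-0.1,2.4,0],"delta_rot":[0,0,0.11]}]' 
python3 -m creep '[{"translation":[-0.1,2.4,0],"delta_rot":[0,0,0.11]},{"translation":[-0.1,2.4,0],"delta_rot":[0,0,0.11]},{"translation":[-0.1,2.4,0],"delta_rot":[0,0,0.11]},{"translation":[-0.1,2.4,0],"delta_rot":[0,0,0.11]},{"translation":[-0.1,2.4,0],"delta_rot":[0,0,0.11]}]' 
python3 -m creep '[{"translation":[-0.2,2.4,0],"delta_rot":[0,0,0.11]},{"translation":[-0.2,2.4,0],"delta_rot":[0,0,0.11]},{"translation":[-0.2,2.4,0],"delta_rot":[0,0,0.11]},{"translation":[-0.2,2.4,0],"delta_rot":[0,0,0.11]},{"translation":[-0.2,2.4,0],"delta_rot":[0,0,0.11]}]' 
python3 -m creep '[{"translation":[-0.1,2.4,0],"delta_rot":[0,0,0.11]},{"translation":[-0.1,2.4,0],"delta_rot":[0,0,0.11]},{"translation":[-0.1,2.4,0],"delta_rot":[0,0,0.11]},{"translation":[0,0,0],"delta_rot":[0,0,0]},{"translation":[0,0,0],"delta_rot":[0,0,0]}]'
python3 - <<'E'
from h import *
st()
c=optics.camera_params("wrist")
p,d=optics.grab_frame("wrist"); cv2.imwrite("pics/w9.png",p[:,:,::-1])
layers(None,d,c,[("handle",119,130,(500,700,60,200))])
p,d=optics.grab_frame("scene"); cv2.imwrite("pics/s9.png",p[:,:,::-1])
p,d=optics.grab_frame("top"); cv2.imwrite("pics/t9.png",p[:,:,::-1])
c=optics.camera_params("top")
layers(None,d,c,[("on",126,142,(560,660,-260,60))])
E
```

```text
time_s: 23.35
ee_pos: [617.2, -220.1, 104.6]
ee_rot: [56.8, 90.0, -30.3]
force: [-2.5, 1.5, 6.2]
gripper_width: 52.6
time_s: 24.18
ee_pos: [619.7, -200.4, 219.8]
ee_rot: [52.8, 89.2, -28.1]
force: [0.3, -0.4, 0.0]
gripper_width: 91.5
time_s: 24.6
ee_pos: [611.2, -75.0, 212.9]
ee_rot: [-160.0, 90.0, 151.0]
force: [-0.2, 0.5, -0.2]
gripper_width: 91.0
time_s: 25.02
ee_pos: [601.1, 45.0, 212.9]
ee_rot: [-164.9, 90.0, 177.6]
force: [0.5, -0.1, 0.0]
gripper_width: 91.7
time_s: 25.43
ee_pos: [598.2, 116.8, 212.8]
ee_rot: [-134.8, 90.0, -133.7]
force: [-0.9, -0.8, -0.6]
gripper_width: 90.9
t 25.43 tcp [598.2 116.8 212.8] jaw 91.2 down [-0. -0. -1.] q [ 10.  21.  84.  -0.  75. -81.] F [-0.9 -0.8 -0.6] w 90.9
handle 2427 px [271. 181.] mean [590.2 122.9 124.1] rect [592.2 123. ] [97.3 18. ] 3.6
on 296 px [321. 158.] mean [ 614.7 -218.9  133.1] rect [ 615.  -218.9] [51.5 51.8] 81.7
on 299 px [280. 160.] mean [ 610.3 -106.7  133.3] rect [ 610.9 -106.6] [52.9 52. ] 62.3
on 298 px [241. 164.] mean [ 6.022e+02 -5.000e-01  1.331e+02] rect [ 6.026e+02 -3.000e-01] [52.9 51.5] 42.7
```

View pics/w9.png

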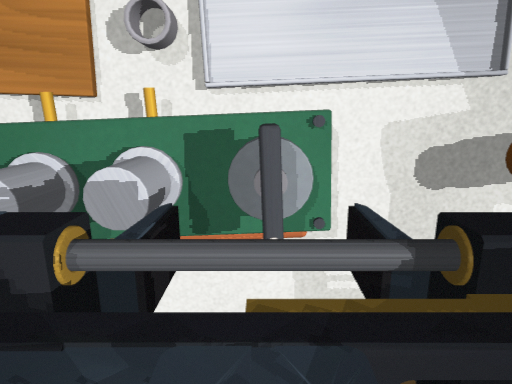

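View pics/s9.png

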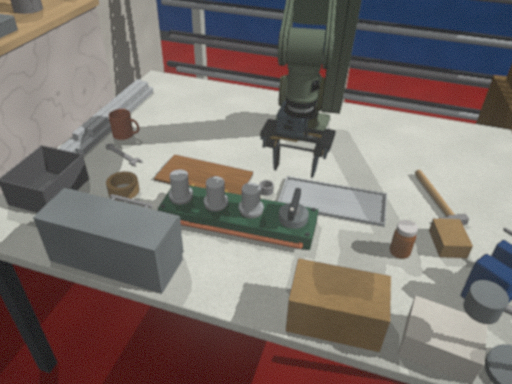

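All three sleeves are home, with their tops at about 133 mm in one frame, and the handle is off at 3.6°. I'll grip the handle.

```bash
python3 -m creep '[{"translation":[-0.15,0.72,0],"delta_rot":[0,0,0.04]},{"translation":[0,0,-3],"delta_rot":[0,0,0]},{"translation":[0,0,-3],"delta_rot":[0,0,0]},{"translation":[0,0,-3],"delta_rot":[0,0,0]},{"translation":[0,0,-1.2],"delta_rot":[0,0,0]}]' >/dev/null
python3 -m creep '[{"translation":[0,0,0],"delta_rot":[0,0,0]},{"translation":[0,0,0],"delta_rot":[0,0,0]}]'
python3 -m creep '[{"translation":[0,0,0],"delta_rot":[0,0,0]},{"translation":[0,0,0],"delta_rot":[0,0,0]},{"translation":[0,0,0],"delta_rot":[0,0,0]},{"translation":[0,0,0],"delta_rot":[0,0,0]},{"translation":[0,0,0],"delta_rot":[0,0,0]}]' -1 20
python3 -m creep '[{"translation":[0,0,0],"delta_rot":[0,0,0]},{"translation":[0,0,0],"delta_rot":[0,0,0]},{"translation":[0,0,0],"delta_rot":[0,0,0]},{"translation":[0,0,0],"delta_rot":[0,0,0]},{"translation":[0,0,0],"delta_rot":[0,0,0]}]' -1
python3 -m creep '[{"translation":[0,0,0],"delta_rot":[0,0,0]},{"translation":[0,0,0],"delta_rot":[0,0,0]},{"translation":[0,0,0],"delta_rot":[0,0,0]},{"translation":[0,0,0],"delta_rot":[0,0,0]},{"translation":[0,0,0],"delta_rot":[0,0,0]}]' -1
python3 -c "
from h import *
st()"
```

```text
time_s: 26.17
ee_pos: [597.0, 122.1, 110.9]
ee_rot: [-169.7, 89.9, -166.4]
force: [0.9, 0.5, -0.6]
gripper_width: 91.6
time_s: 26.58
ee_pos: [597.2, 123.1, 111.8]
ee_rot: [10.1, 89.9, 13.5]
force: [-0.0, -0.2, -0.4]
gripper_width: 60.7
time_s: 27.0
ee_pos: [596.9, 123.1, 111.0]
ee_rot: [148.7, 90.0, 152.1]
force: [-0.3, -0.4, -0.4]
gripper_width: 27.9
time_s: 27.42
ee_pos: [596.8, 123.8, 111.0]
ee_rot: [91.3, 89.9, 94.7]
force: [-0.3, 3.8, -1.5]
gripper_width: 17.6
t 27.42 tcp [596.8 123.8 111. ] jaw 93.4 down [-0.     0.001 -1.   ] q [ 11.  25.  93.   0.  62. -83.] F [-0.3  3.8 -1.5] w 17.6
```

Now turn clockwise 1.2 rad, plus a little extra against the stop.

```bash
python3 -m creep '[{"translation":[0,0,0],"delta_rot":[0,0,-0.08]},{"translation":[0,0,0],"delta_rot":[0,0,-0.08]},{"translation":[0,0,0],"delta_rot":[0,0,-0.08]},{"translation":[0,0,0],"delta_rot":[0,0,-0.08]},{"translation":[0,0,0],"delta_rot":[0,0,-0.08]}]'
python3 -m creep '[{"translation":[0,0,0],"delta_rot":[0,0,-0.08]},{"translation":[0,0,0],"delta_rot":[0,0,-0.08]},{"translation":[0,0,0],"delta_rot":[0,0,-0.08]},{"translation":[0,0,0],"delta_rot":[0,0,-0.08]},{"translation":[0,0,0],"delta_rot":[0,0,-0.08]}]'
python3 -c "
from h import *
print(st()[0]['torque'])"
python3 -m creep '[{"translation":[0,0,0],"delta_rot":[0,0,-0.08]},{"translation":[0,0,0],"delta_rot":[0,0,-0.08]},{"translation":[0,0,0],"delta_rot":[0,0,-0.08]},{"translation":[0,0,0],"delta_rot":[0,0,-0.08]},{"translation":[0,0,0],"delta_rot":[0,0,-0.06]}]'
python3 -m creep '[{"translation":[0,0,0],"delta_rot":[0,0,0]},{"translation":[0,0,0],"delta_rot":[0,0,0]}]'
python3 -c "
from h import *
print(st()[0]['torque'])"
python3 -m creep '[{"translation":[0,0,0],"delta_rot":[0,0,-0.03]},{"translation":[0,0,0],"delta_rot":[0,0,0]},{"translation":[0,0,0],"delta_rot":[0,0,0]}]'
python3 -c "
from h import *
print(st()[0]['torque'])"
```

```text
time_s: 27.83
ee_pos: [596.9, 124.2, 111.0]
ee_rot: [104.3, 89.9, 84.5]
force: [0.1, 5.6, -0.6]
gripper_width: 17.3
time_s: 28.25
ee_pos: [597.1, 124.5, 111.0]
ee_rot: [117.5, 89.8, 74.9]
force: [1.1, 7.0, -0.6]
gripper_width: 17.5
t 28.25 tcp [597.1 124.5 111. ] jaw 47.3 down [ 0.001  0.003 -1.   ] q [ 11.  25.  93.   0.  62. -37.] F [ 1.1  7.  -0.6] w 17.5
[ 1.14298974 -0.03099157  0.21251283]
time_s: 28.67
ee_pos: [597.4, 124.8, 111.0]
ee_rot: [128.6, 89.8, 64.2]
force: [0.8, 7.0, -2.5]
gripper_width: 17.6
time_s: 28.83
ee_pos: [597.4, 124.8, 111.0]
ee_rot: [130.4, 89.8, 66.2]
force: [0.9, 6.9, -1.3]
gripper_width: 17.6
t 28.83 tcp [597.4 124.8 111. ] jaw 25.7 down [ 0.001  0.003 -1.   ] q [ 11.  25.  93.   0.  62. -15.] F [ 0.9  6.9 -1.3] w 17.6
[ 1.13512413 -0.17711168 -0.13322877]
time_s: 29.08
ee_pos: [597.5, 124.8, 111.0]
ee_rot: [127.3, 89.8, 61.4]
force: [1.1, 6.9, -2.2]
gripper_width: 17.8
t 29.08 tcp [597.5 124.8 111. ] jaw 24.1 down [ 0.002  0.003 -1.   ] q [ 11.  25.  93.   0.  62. -14.] F [ 1.1  6.9 -2.2] w 17.8
[ 1.25130563 -0.15994623  0.40382172]
```

```bash
python3 -m creep '[{"translation":[0,0,0],"delta_rot":[0,0,-0.03]},{"translation":[0,0,0],"delta_rot":[0,0,0]},{"translation":[0,0,0],"delta_rot":[0,0,0]}]'
python3 - <<'E'
from h import *
print(st()[0]['torque'])
p,d=optics.grab_frame("scene"); cv2.imwrite("pics/s10.png",cv2.resize(p[140:260,130:350,::-1],None,fx=3,fy=3))
E
python3 -m creep '[{"translation":[0,0,0],"delta_rot":[0,0,0]},{"translation":[0,0,0],"delta_rot":[0,0,0]},{"translation":[0,0,0],"delta_rot":[0,0,0]},{"translation":[0,0,0],"delta_rot":[0,0,0]},{"translation":[0,0,0],"delta_rot":[0,0,0]}]'
```

```text
time_s: 29.33
ee_pos: [597.4, 124.8, 111.1]
ee_rot: [125.9, 89.8, 58.3]
force: [1.4, 6.0, -2.1]
gripper_width: 18.2
t 29.33 tcp [597.4 124.8 111.1] jaw 22.5 down [ 0.002  0.002 -1.   ] q [ 11.  25.  93.   0.  62. -12.] F [ 1.4  6.  -2.1] w 18.2
[ 1.22335119 -0.11843975  0.75690784]
time_s: 29.8
ee_pos: [597.4, 124.7, 111.0]
ee_rot: [126.6, 89.8, 59.1]
force: [1.8, 8.0, -0.8]
gripper_width: 17.8
```

View pics/s10.png

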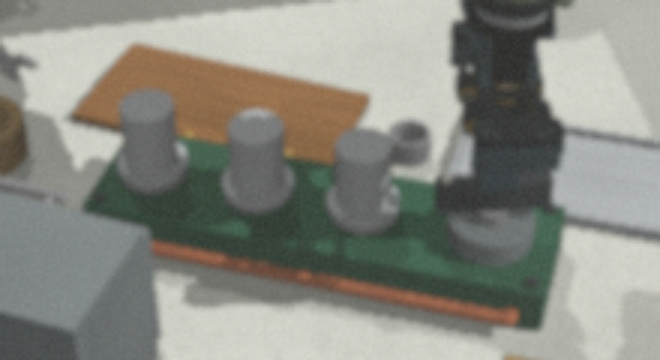

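All three sleeves are still seated and the handle is against its on stop (torque 0.76 N m). I'll hold it there for more than 3 s.

```bash
python3 -m creep '[{"translation":[0,0,0],"delta_rot":[0,0,0]},{"translation":[0,0,0],"delta_rot":[0,0,0]},{"translation":[0,0,0],"delta_rot":[0,0,0]},{"translation":[0,0,0],"delta_rot":[0,0,0]},{"translation":[0,0,0],"delta_rot":[0,0,0]}]' >/dev/null
python3 -m creep '[{"translation":[0,0,0],"delta_rot":[0,0,0]},{"translation":[0,0,0],"delta_rot":[0,0,0]},{"translation":[0,0,0],"delta_rot":[0,0,0]},{"translation":[0,0,0],"delta_rot":[0,0,0]},{"translation":[0,0,0],"delta_rot":[0,0,0]}]' 
python3 -m creep '[{"translation":[0,0,0],"delta_rot":[0,0,0]},{"translation":[0,0,0],"delta_rot":[0,0,0]},{"translation":[0,0,0],"delta_rot":[0,0,0]},{"translation":[0,0,0],"delta_rot":[0,0,0]},{"translation":[0,0,0],"delta_rot":[0,0,0]}]' >/dev/null
python3 -m creep '[{"translation":[0,0,0],"delta_rot":[0,0,0]},{"translation":[0,0,0],"delta_rot":[0,0,0]},{"translation":[0,0,0],"delta_rot":[0,0,0]},{"translation":[0,0,0],"delta_rot":[0,0,0]},{"translation":[0,0,0],"delta_rot":[0,0,0]}]' 
python3 -m creep '[{"translation":[0,0,0],"delta_rot":[0,0,0]},{"translation":[0,0,0],"delta_rot":[0,0,0]},{"translation":[0,0,0],"delta_rot":[0,0,0]},{"translation":[0,0,0],"delta_rot":[0,0,0]},{"translation":[0,0,0],"delta_rot":[0,0,0]}]' >/dev/null
python3 -m creep '[{"translation":[0,0,0],"delta_rot":[0,0,0]},{"translation":[0,0,0],"delta_rot":[0,0,0]},{"translation":[0,0,0],"delta_rot":[0,0,0]},{"translation":[0,0,0],"delta_rot":[0,0,0]},{"translation":[0,0,0],"delta_rot":[0,0,0]}]' 
python3 -m creep '[{"translation":[0,0,0],"delta_rot":[0,0,0]},{"translation":[0,0,0],"delta_rot":[0,0,0]},{"translation":[0,0,0],"delta_rot":[0,0,0]},{"translation":[0,0,0],"delta_rot":[0,0,0]},{"translation":[0,0,0],"delta_rot":[0,0,0]}]' >/dev/null
python3 -m creep '[{"translation":[0,0,0],"delta_rot":[0,0,0]},{"translation":[0,0,0],"delta_rot":[0,0,0]},{"translation":[0,0,0],"delta_rot":[0,0,0]},{"translation":[0,0,0],"delta_rot":[0,0,0]},{"translation":[0,0,0],"delta_rot":[0,0,0]}]'  >/dev/null
python3 -m creep '[{"translation":[0,0,0],"delta_rot":[0,0,0]},{"translation":[0,0,0],"delta_rot":[0,0,0]},{"translation":[0,0,0],"delta_rot":[0,0,0]}]' 
python3 -c "
from h import *
print(st()[0]['torque'])"
```

```text
time_s: 30.63
ee_pos: [597.5, 124.8, 111.1]
ee_rot: [124.3, 89.8, 56.7]
force: [0.7, 6.6, -0.8]
gripper_width: 18.2
time_s: 31.47
ee_pos: [597.4, 124.8, 111.1]
ee_rot: [124.7, 89.8, 57.2]
force: [0.5, 6.6, -1.9]
gripper_width: 18.1
time_s: 32.3
ee_pos: [597.4, 124.7, 111.0]
ee_rot: [125.5, 89.8, 58.0]
force: [1.4, 6.7, -2.1]
gripper_width: 18.2
time_s: 33.38
ee_pos: [597.4, 124.8, 111.1]
ee_rot: [125.7, 89.8, 58.1]
force: [0.2, 6.5, -0.8]
gripper_width: 18.3
t 33.38 tcp [597.4 124.8 111.1] jaw 22.5 down [ 0.002  0.002 -1.   ] q [ 11.  25.  93.   0.  62. -12.] F [ 0.2  6.5 -0.8] w 18.3
[ 1.21802182 -0.19199925  0.75135056]
```

```bash
python3 -m creep '[{"translation":[0,0,0],"delta_rot":[0,0,0.08]},{"translation":[0,0,0],"delta_rot":[0,0,0.08]},{"translation":[0,0,0],"delta_rot":[0,0,0.08]},{"translation":[0,0,0],"delta_rot":[0,0,0.08]},{"translation":[0,0,0],"delta_rot":[0,0,0.08]}]'
python3 -m creep '[{"translation":[0,0,0],"delta_rot":[0,0,0.08]},{"translation":[0,0,0],"delta_rot":[0,0,0.08]},{"translation":[0,0,0],"delta_rot":[0,0,0.08]},{"translation":[0,0,0],"delta_rot":[0,0,0.08]},{"translation":[0,0,0],"delta_rot":[0,0,0.08]}]'
python3 -c "
from h import *
print(st()[0]['torque'])"
python3 -m creep '[{"translation":[0,0,0],"delta_rot":[0,0,0.08]},{"translation":[0,0,0],"delta_rot":[0,0,0.08]},{"translation":[0,0,0],"delta_rot":[0,0,0.08]},{"translation":[0,0,0],"delta_rot":[0,0,0.08]},{"translation":[0,0,0],"delta_rot":[0,0,0.08]}]'
python3 -m creep '[{"translation":[0,0,0],"delta_rot":[0,0,0.04]},{"translation":[0,0,0],"delta_rot":[0,0,0.04]},{"translation":[0,0,0],"delta_rot":[0,0,0]},{"translation":[0,0,0],"delta_rot":[0,0,0]}]'
python3 -c "
from h import *
print(st()[0]['torque'])"
```

```text
time_s: 33.8
ee_pos: [597.1, 124.6, 111.0]
ee_rot: [122.2, 89.8, 77.6]
force: [-0.7, 6.6, -2.0]
gripper_width: 17.9
time_s: 34.22
ee_pos: [596.9, 124.2, 111.0]
ee_rot: [108.1, 89.9, 86.4]
force: [-0.3, 5.6, -0.3]
gripper_width: 17.7
t 34.22 tcp [596.9 124.2 111. ] jaw 68.3 down [ 0.     0.002 -1.   ] q [ 11.  25.  93.   0.  62. -58.] F [-0.3  5.6 -0.3] w 17.7
[ 0.97626419  0.05549593 -0.16664601]
time_s: 34.63
ee_pos: [596.8, 123.9, 111.0]
ee_rot: [91.1, 89.9, 92.4]
force: [-0.0, 4.6, -0.2]
gripper_width: 17.9
time_s: 34.97
ee_pos: [596.9, 123.8, 111.0]
ee_rot: [81.8, 89.9, 87.3]
force: [0.2, 5.1, -0.7]
gripper_width: 18.0
t 34.97 tcp [596.9 123.8 111. ] jaw 95.5 down [ 0.     0.002 -1.   ] q [ 11.  25.  93.   0.  62. -85.] F [ 0.2  5.1 -0.7] w 18.0
[ 1.04776222  0.04659156 -0.64523154]
```

```bash
python3 -m creep '[{"translation":[0,0,0],"delta_rot":[0,0,-0.035]},{"translation":[0,0,0],"delta_rot":[0,0,0]},{"translation":[0,0,0],"delta_rot":[0,0,0]},{"translation":[0,0,0],"delta_rot":[0,0,0]},{"translation":[0,0,0],"delta_rot":[0,0,0]}]' 1 >/dev/null
python3 -m creep '[{"translation":[0,0,0],"delta_rot":[0,0,0]},{"translation":[0,0,0],"delta_rot":[0,0,0]},{"translation":[0,0,0],"delta_rot":[0,0,0]},{"translation":[0,0,0],"delta_rot":[0,0,0]},{"translation":[0,0,0],"delta_rot":[0,0,0]}]' 1
python3 -m creep '[{"translation":[0,0,3],"delta_rot":[0,0,0]},{"translation":[0,0,3],"delta_rot":[0,0,0]},{"translation":[0,0,3],"delta_rot":[0,0,0]},{"translation":[0,0,1],"delta_rot":[0,0,0]},{"translation":[0,-0.9,0],"delta_rot":[0,0,-0.11]}]' 
python3 -m creep '[{"translation":[0.1,-0.9,0],"delta_rot":[0,0,-0.11]},{"translation":[0.1,-0.9,0],"delta_rot":[0,0,-0.11]},{"translation":[0.1,-0.9,0],"delta_rot":[0,0,-0.11]},{"translation":[0.1,-0.9,0],"delta_rot":[0,0,-0.11]},{"translation":[0.1,-0.9,0],"delta_rot":[0,0,-0.11]}]'  >/dev/null
python3 -m creep '[{"translation":[0.1,-0.9,0],"delta_rot":[0,0,-0.11]},{"translation":[0.1,-0.9,0],"delta_rot":[0,0,-0.11]},{"translation":[0,-0.9,0],"delta_rot":[0,0,-0.11]},{"translation":[0,-0.9,0],"delta_rot":[0,0,-0.11]},{"translation":[0,-0.9,0],"delta_rot":[0,0,-0.11]}]' 
python3 -m creep '[{"translation":[0,-0.8,0],"delta_rot":[0,0,-0.11]},{"translation":[0,-0.8,0],"delta_rot":[0,0,-0.11]},{"translation":[0,-0.8,0],"delta_rot":[0,0,-0.11]},{"translation":[0,0,0],"delta_rot":[0,0,-0.04]},{"translation":[0,0,0],"delta_rot":[0,0,0]}]'
python3 - <<'E'
from h import *
st()
p,d=optics.grab_frame("top"); cv2.imwrite("pics/t11.png",cv2.resize(p[120:280,100:390,::-1],None,fx=2.7,fy=2.7,interpolation=2))
c=optics.camera_params("top")
layers(None,d,c,[("on",126,142,(560,660,-260,60)),("handle",116,132,(500,700,70,180))])
E
```

```text
time_s: 35.8
ee_pos: [596.9, 123.0, 111.1]
ee_rot: [-158.5, 90.0, -154.8]
force: [0.2, -0.0, 0.2]
gripper_width: 81.8
time_s: 36.22
ee_pos: [598.7, 115.5, 214.7]
ee_rot: [18.9, 89.6, 16.3]
force: [0.6, -0.5, -0.7]
gripper_width: 91.3
time_s: 37.05
ee_pos: [603.5, 23.6, 210.3]
ee_rot: [-112.8, 89.9, -178.7]
force: [0.4, 0.2, 0.4]
gripper_width: 91.2
time_s: 37.47
ee_pos: [603.6, -0.4, 210.4]
ee_rot: [-93.4, 89.9, 179.7]
force: [0.5, 0.4, -0.4]
gripper_width: 91.3
t 37.47 tcp [ 6.036e+02 -4.000e-01  2.104e+02] jaw 3.1 down [-0.001  0.    -1.   ] q [-1. 21. 85. -0. 74. -4.] F [ 0.5  0.4 -0.4] w 91.3
on 295 px [321. 158.] mean [ 614.8 -218.7  133.1] rect [ 615.4 -218.6] [52.1 52.9] 84.7
on 268 px [281. 160.] mean [ 610.4 -109.3  133.2] rect [ 610.8 -111.7] [44.1 54.1] 87.0
handle 257 px [196. 169.] mean [594.4 125.  123. ] rect [595.2 125.2] [109.7  18.3] 3.6
```

View pics/t11.png

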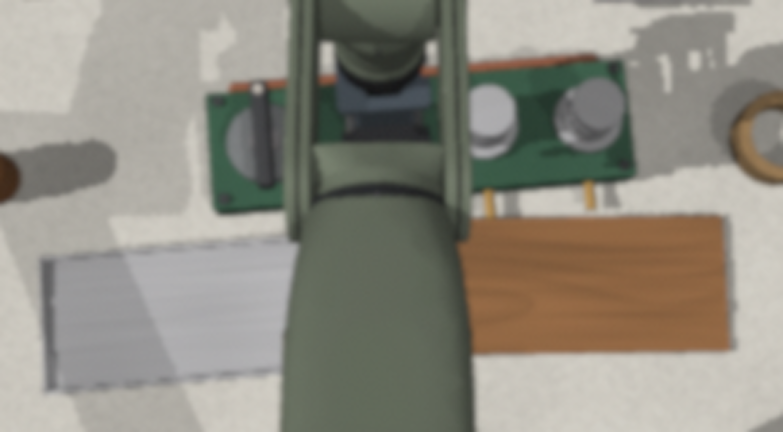

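```bash
python3 -m creep '[{"translation":[0.06,-0.05,-3],"delta_rot":[0,0,0]},{"translation":[0,0,-3],"delta_rot":[0,0,0]},{"translation":[0,0,-3],"delta_rot":[0,0,0]},{"translation":[0,0,-1.6],"delta_rot":[0,0,0]},{"translation":[0,0,0],"delta_rot":[0,0,0]}]' 
python3 -m creep '[{"translation":[0,0,0],"delta_rot":[0,0,0]},{"translation":[0,0,0],"delta_rot":[0,0,0]},{"translation":[0,0,0],"delta_rot":[0,0,0]},{"translation":[0,0,0],"delta_rot":[0,0,0]},{"translation":[0,0,0],"delta_rot":[0,0,0]}]' -1 40
python3 -m creep '[{"translation":[0,0,0],"delta_rot":[0,0,0]},{"translation":[0,0,0],"delta_rot":[0,0,0]},{"translation":[0,0,0],"delta_rot":[0,0,0]},{"translation":[0,0,0],"delta_rot":[0,0,0]},{"translation":[0,0,0],"delta_rot":[0,0,0]}]' -1 40
python3 -m creep '[{"translation":[0,0,1],"delta_rot":[0,0,0]},{"translation":[0,0,1],"delta_rot":[0,0,0]},{"translation":[0,0,1],"delta_rot":[0,0,0]},{"translation":[0,0,1.5],"delta_rot":[0,0,0]},{"translation":[0,0,2],"delta_rot":[0,0,0]}]'
python3 -c "
from h import *
st()"
```

```text
time_s: 37.93
ee_pos: [601.3, -0.1, 100.6]
ee_rot: [-94.5, 89.5, 178.7]
force: [-1.0, 0.5, -0.2]
gripper_width: 91.1
time_s: 38.35
ee_pos: [605.1, -0.4, 106.3]
ee_rot: [86.0, 89.9, -0.9]
force: [-1.4, 0.2, 0.6]
gripper_width: 60.7
time_s: 38.77
ee_pos: [604.6, -0.4, 105.8]
ee_rot: [86.1, 90.0, -0.8]
force: [-1.1, -0.8, 6.0]
gripper_width: 52.8
time_s: 39.18
ee_pos: [603.3, -0.6, 170.0]
ee_rot: [-88.1, 89.8, -175.0]
force: [-0.1, 0.3, -1.6]
gripper_width: 52.6
t 39.18 tcp [ 6.033e+02 -6.000e-01  1.700e+02] jaw 3.2 down [-0.003 -0.    -1.   ] q [-1. 22. 89. -0. 69. -4.] F [-0.1  0.3 -1.6] w 52.6
```

```bash
python3 -m creep '[{"translation":[-1,0.5,1],"delta_rot":[0,0,0]},{"translation":[-2.8,1.8,0],"delta_rot":[0,0,0]},{"translation":[-2.8,1.8,0],"delta_rot":[0,0,0]},{"translation":[-2.8,1.8,0],"delta_rot":[0,0,0]},{"translation":[-2.8,1.8,0],"delta_rot":[0,0,0]}]' 
python3 -m creep '[{"translation":[-2.8,1.9,0],"delta_rot":[0,0,0]},{"translation":[-2.5,1.8,-1],"delta_rot":[0,0,0]},{"translation":[0,0,-3],"delta_rot":[0,0,0]},{"translation":[0,0,-3],"delta_rot":[0,0,0]},{"translation":[0,0,0],"delta_rot":[0,0,0]}]'
python3 - <<'E'
from h import *
st()
c=optics.camera_params("wrist")
p,d=optics.grab_frame("wrist"); cv2.imwrite("pics/w12.png",p[:,:,::-1])
E
```

```text
time_s: 39.6
ee_pos: [479.9, 77.1, 180.3]
ee_rot: [-95.1, 90.0, 178.0]
force: [-0.5, 1.9, -1.4]
gripper_width: 52.5
time_s: 40.02
ee_pos: [424.1, 112.9, 106.5]
ee_rot: [-79.2, 89.4, -166.0]
force: [-0.6, 0.3, -1.6]
gripper_width: 53.0
t 40.02 tcp [424.1 112.9 106.5] jaw 3.2 down [-0.01  -0.003 -1.   ] q [ 13.  12. 115.  -0.  54.  10.] F [-0.6  0.3 -1.6] w 53.0
```

View pics/w12.png

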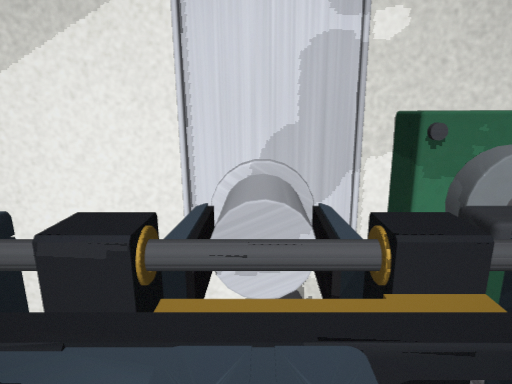

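```bash
python3 -m creep '[{"translation":[0,0,-2],"delta_rot":[0,0,0]},{"translation":[0,0,-1.5],"delta_rot":[0,0,0]},{"translation":[0,0,-1],"delta_rot":[0,0,0]},{"translation":[0,0,0],"delta_rot":[0,0,0]},{"translation":[0,0,0],"delta_rot":[0,0,0]}]' 
python3 -m creep '[{"translation":[0,0,-0.3],"delta_rot":[0,0,0]},{"translation":[0,0,-0.3],"delta_rot":[0,0,0]},{"translation":[0,0,0],"delta_rot":[0,0,0]},{"translation":[0,0,0],"delta_rot":[0,0,0]}]'
python3 -c "
from h import *
st()"
```

```text
time_s: 40.48
ee_pos: [430.4, 113.6, 66.3]
ee_rot: [99.3, 89.9, 12.4]
force: [0.9, 0.6, -1.9]
gripper_width: 52.9
time_s: 40.82
ee_pos: [429.6, 113.6, 59.4]
ee_rot: [98.7, 90.0, 11.9]
force: [-0.6, 0.1, -0.9]
gripper_width: 52.5
t 40.82 tcp [429.6 113.6  59.4] jaw 3.1 down [ 0.001  0.    -1.   ] q [ 13.  16. 118.  -0.  46.  10.] F [-0.6  0.1 -0.9] w 52.5
```

```bash
python3 -m creep '[{"translation":[0,0,-0.3],"delta_rot":[0,0,0]},{"translation":[0,0,-0.25],"delta_rot":[0,0,0]},{"translation":[0,0,0],"delta_rot":[0,0,0]},{"translation":[0,0,0],"delta_rot":[0,0,0]}]'
python3 -m creep '[{"translation":[0,0,-0.1],"delta_rot":[0,0,0]},{"translation":[0,0,0],"delta_rot":[0,0,0]},{"translation":[0,0,0],"delta_rot":[0,0,0]}]'
```

```text
time_s: 41.15
ee_pos: [429.3, 113.5, 53.3]
ee_rot: [-76.1, 90.0, -163.0]
force: [-0.4, 0.2, -2.0]
gripper_width: 52.6
time_s: 41.4
ee_pos: [429.6, 113.6, 52.8]
ee_rot: [100.9, 90.0, 14.1]
force: [-1.1, -0.0, 2.4]
gripper_width: 52.9
```

```bash
python3 -m creep '[{"translation":[0,0,0],"delta_rot":[0,0,0]},{"translation":[0,0,0],"delta_rot":[0,0,0]},{"translation":[0,0,0],"delta_rot":[0,0,0]},{"translation":[0,0,0],"delta_rot":[0,0,0]},{"translation":[0,0,0],"delta_rot":[0,0,0]}]' 1 >/dev/null
python3 -m creep '[{"translation":[0,0,2],"delta_rot":[0,0,0]},{"translation":[0,0,3.5],"delta_rot":[0,0,0]},{"translation":[0,0,3.5],"delta_rot":[0,0,0]},{"translation":[0,0,3],"delta_rot":[0,0,0]},{"translation":[0,0,3],"delta_rot":[0,0,0]}]' 
python3 -m creep '[{"translation":[2.5,-3.1,0],"delta_rot":[0,0,0]},{"translation":[2.5,-3.1,0],"delta_rot":[0,0,0]},{"translation":[2.5,-3.1,0],"delta_rot":[0,0,0]},{"translation":[2.5,-3.1,0],"delta_rot":[0,0,0]},{"translation":[2.5,-3.1,0],"delta_rot":[0,0,0]}]' 
python3 -m creep '[{"translation":[2.5,-3.1,0],"delta_rot":[0,0,0]},{"translation":[2.5,-3.1,0],"delta_rot":[0,0,0]},{"translation":[0.65,-0.7,0],"delta_rot":[0,0,0]},{"translation":[0,0,0],"delta_rot":[0,0,0]},{"translation":[0,0,0],"delta_rot":[0,0,0]}]'
python3 - <<'E'
from h import *
st()
p,d=optics.grab_frame("top"); cv2.imwrite("pics/t13.png",cv2.resize(p[120:280,100:390,::-1],None,fx=2.7,fy=2.7,interpolation=2))
c=optics.camera_params("top")
layers(None,d,c,[("on",126,142,(560,660,-260,60)),("tray",70,96,(340,520,40,400))])
E
```

```text
time_s: 42.23
ee_pos: [429.4, 113.6, 204.4]
ee_rot: [99.6, 89.9, 12.7]
force: [1.5, 0.8, -0.3]
gripper_width: 90.9
time_s: 42.65
ee_pos: [555.3, -43.0, 202.6]
ee_rot: [104.4, 90.0, 17.6]
force: [0.7, 1.1, 0.4]
gripper_width: 91.1
time_s: 43.07
ee_pos: [610.3, -110.1, 201.8]
ee_rot: [-122.7, 89.9, 150.4]
force: [0.1, 0.5, 0.0]
gripper_width: 91.2
t 43.07 tcp [ 610.3 -110.1  201.8] jaw 3.1 down [-0.002  0.001 -1.   ] q [-11.  23.  84.   0.  74. -14.] F [0.1 0.5 0. ] w 91.2
tray 291 px [202. 231.] mean [427.2 112.9  80.5] rect [427.3 113.1] [51.7 52.1] 22.5
```

View pics/t13.png

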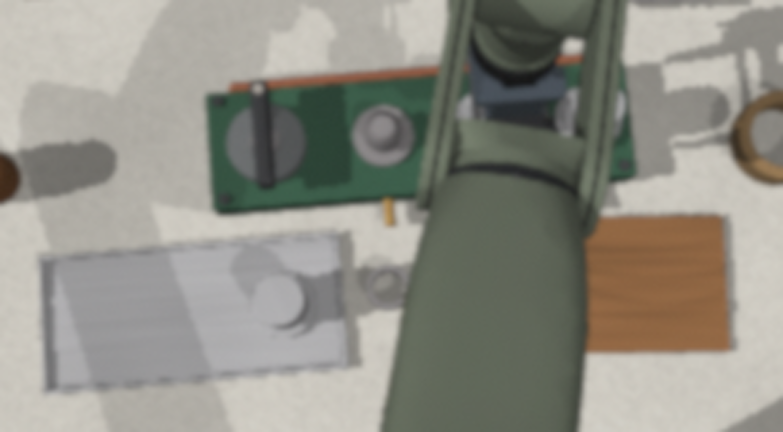

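Sleeve 1 stands in the tray at (427,113), with the handle still off. Next is the sleeve on spigot 2.

```bash
python3 -m creep '[{"translation":[0.06,-0.03,-3],"delta_rot":[0,0,0]},{"translation":[0,0,-3],"delta_rot":[0,0,0]},{"translation":[0,0,-3],"delta_rot":[0,0,0]},{"translation":[0,0,-0.8],"delta_rot":[0,0,0]},{"translation":[0,0,0],"delta_rot":[0,0,0]}]' 
python3 -m creep '[{"translation":[0,0,0],"delta_rot":[0,0,0]},{"translation":[0,0,0],"delta_rot":[0,0,0]},{"translation":[0,0,0],"delta_rot":[0,0,0]},{"translation":[0,0,0],"delta_rot":[0,0,0]},{"translation":[0,0,0],"delta_rot":[0,0,0]}]' -1 40
python3 -m creep '[{"translation":[0,0,0],"delta_rot":[0,0,0]},{"translation":[0,0,0],"delta_rot":[0,0,0]},{"translation":[0,0,0],"delta_rot":[0,0,0]},{"translation":[0,0,0],"delta_rot":[0,0,0]},{"translation":[0,0,0],"delta_rot":[0,0,0]}]' -1 40
python3 -m creep '[{"translation":[0,0,1],"delta_rot":[0,0,0]},{"translation":[0,0,1.5],"delta_rot":[0,0,0]},{"translation":[0,0,2],"delta_rot":[0,0,0]},{"translation":[0,0,2],"delta_rot":[0,0,0]},{"translation":[0,0,2],"delta_rot":[0,0,0]}]'
python3 -c "
from h import *
st()"
```

```text
time_s: 43.53
ee_pos: [609.1, -108.9, 102.7]
ee_rot: [-107.0, 89.7, 166.3]
force: [-0.5, -0.3, 0.3]
gripper_width: 91.0
time_s: 43.95
ee_pos: [612.2, -110.8, 105.8]
ee_rot: [76.7, 89.9, -10.2]
force: [0.1, -1.3, 0.1]
gripper_width: 60.8
time_s: 44.37
ee_pos: [612.4, -110.9, 105.3]
ee_rot: [77.3, 89.9, -9.5]
force: [1.9, 0.1, 4.3]
gripper_width: 53.1
time_s: 44.78
ee_pos: [610.2, -110.5, 189.5]
ee_rot: [-104.6, 89.8, 168.6]
force: [0.4, -0.8, -2.1]
gripper_width: 53.3
t 44.78 tcp [ 610.2 -110.5  189.5] jaw 3.1 down [-0.004  0.001 -1.   ] q [-11.  23.  85.   0.  72. -14.] F [ 0.4 -0.8 -2.1] w 53.3
```

```bash
python3 -m creep '[{"translation":[-1.9,3.2,0],"delta_rot":[0,0,0]},{"translation":[-1.9,3.2,0],"delta_rot":[0,0,0]},{"translation":[-1.9,3.2,0],"delta_rot":[0,0,0]},{"translation":[-1.9,3.2,0],"delta_rot":[0,0,0]},{"translation":[-1.9,3.2,0],"delta_rot":[0,0,0]}]' 
python3 -m creep '[{"translation":[-1.9,3.2,0],"delta_rot":[0,0,0]},{"translation":[-1.9,3.2,0],"delta_rot":[0,0,0]},{"translation":[-1.9,3.2,0],"delta_rot":[0,0,0]},{"translation":[-1.9,3.2,0],"delta_rot":[0,0,0]},{"translation":[-1.6,3.5,0],"delta_rot":[0,0,0]}]' 
python3 -m creep '[{"translation":[0,0,-3],"delta_rot":[0,0,0]},{"translation":[0,0,-3],"delta_rot":[0,0,0]},{"translation":[0,0,-2],"delta_rot":[0,0,0]},{"translation":[0,0,0],"delta_rot":[0,0,0]},{"translation":[0,0,0],"delta_rot":[0,0,0]}]'
python3 - <<'E'
from h import *
st()
c=optics.camera_params("wrist")
p,d=optics.grab_frame("wrist"); cv2.imwrite("pics/w14.png",p[:,:,::-1])
E
```

```text
time_s: 45.2
ee_pos: [514.1, 50.3, 188.9]
ee_rot: [-92.4, 89.8, -179.3]
force: [1.6, -0.1, -1.3]
gripper_width: 53.6
time_s: 45.62
ee_pos: [421.7, 212.6, 189.2]
ee_rot: [-65.1, 89.8, -152.0]
force: [0.8, -0.6, -2.2]
gripper_width: 53.2
time_s: 46.03
ee_pos: [423.4, 211.8, 108.9]
ee_rot: [-67.8, 89.8, -154.6]
force: [0.2, 0.2, -1.8]
gripper_width: 53.4
t 46.03 tcp [423.4 211.8 108.9] jaw 3.2 down [-0.004 -0.002 -1.   ] q [ 25.  14. 111.  -0.  55.  22.] F [ 0.2  0.2 -1.8] w 53.4
```

View pics/w14.png

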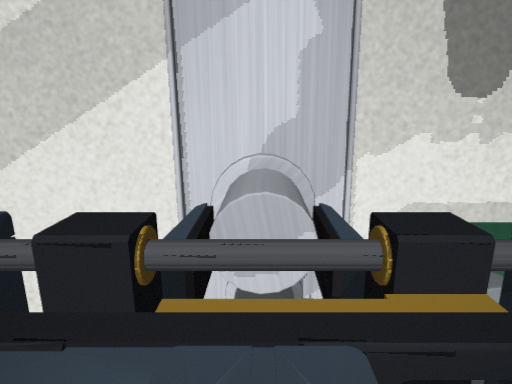

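```bash
python3 -m creep '[{"translation":[0,0.1,-2],"delta_rot":[0,0,0]},{"translation":[0,0,-2],"delta_rot":[0,0,0]},{"translation":[0,0,-1.2],"delta_rot":[0,0,0]},{"translation":[0,0,0],"delta_rot":[0,0,0]},{"translation":[0,0,0],"delta_rot":[0,0,0]}]' 
python3 -m creep '[{"translation":[0,0,-0.2],"delta_rot":[0,0,0]},{"translation":[0,0,-0.2],"delta_rot":[0,0,0]},{"translation":[0,0,0],"delta_rot":[0,0,0]},{"translation":[0,0,0],"delta_rot":[0,0,0]}]'
python3 -m creep '[{"translation":[0,0,-0.1],"delta_rot":[0,0,0]},{"translation":[0,0,0],"delta_rot":[0,0,0]},{"translation":[0,0,0],"delta_rot":[0,0,0]}]'
```

```text
time_s: 46.5
ee_pos: [425.5, 213.4, 58.7]
ee_rot: [112.4, 89.9, 25.5]
force: [0.6, 0.6, -2.6]
gripper_width: 53.1
time_s: 46.83
ee_pos: [424.9, 213.4, 54.2]
ee_rot: [110.6, 89.9, 23.8]
force: [0.2, 0.7, -2.1]
gripper_width: 53.3
time_s: 47.08
ee_pos: [424.6, 213.3, 52.6]
ee_rot: [99.6, 90.0, 12.7]
force: [0.7, 0.3, -1.9]
gripper_width: 53.6
```

```bash
python3 -m creep '[{"translation":[0,0,-0.15],"delta_rot":[0,0,0]},{"translation":[0,0,0],"delta_rot":[0,0,0]},{"translation":[0,0,0],"delta_rot":[0,0,0]}]'
```

```text
time_s: 47.33
ee_pos: [424.7, 213.4, 52.3]
ee_rot: [111.7, 90.0, 24.8]
force: [-2.0, -1.8, 8.5]
gripper_width: 53.4
```

```bash
python3 -m creep '[{"translation":[0,0,0],"delta_rot":[0,0,0]},{"translation":[0,0,0],"delta_rot":[0,0,0]},{"translation":[0,0,0],"delta_rot":[0,0,0]},{"translation":[0,0,0],"delta_rot":[0,0,0]},{"translation":[0,0,0],"delta_rot":[0,0,0]}]' 1 >/dev/null
python3 -m creep '[{"translation":[0,0,2],"delta_rot":[0,0,0]},{"translation":[0,0,3.5],"delta_rot":[0,0,0]},{"translation":[0,0,3.5],"delta_rot":[0,0,0]},{"translation":[0,0,3],"delta_rot":[0,0,0]},{"translation":[0,0,3],"delta_rot":[0,0,0]}]' 
python3 -m creep '[{"translation":[1.6,-3.6,0],"delta_rot":[0,0,0]},{"translation":[1.6,-3.6,0],"delta_rot":[0,0,0]},{"translation":[1.6,-3.6,0],"delta_rot":[0,0,0]},{"translation":[1.6,-3.6,0],"delta_rot":[0,0,0]},{"translation":[1.6,-3.6,0],"delta_rot":[0,0,0]}]' >/dev/null
python3 -m creep '[{"translation":[1.6,-3.6,0],"delta_rot":[0,0,0]},{"translation":[1.6,-3.6,0],"delta_rot":[0,0,0]},{"translation":[1.6,-3.6,0],"delta_rot":[0,0,0]},{"translation":[1.6,-3.6,0],"delta_rot":[0,0,0]},{"translation":[1.6,-3.6,0],"delta_rot":[0,0,0]}]' 
python3 -m creep '[{"translation":[1.6,-3.6,0],"delta_rot":[0,0,0]},{"translation":[1.6,-3.6,0],"delta_rot":[0,0,0]},{"translation":[0,0,0],"delta_rot":[0,0,0]},{"translation":[0,0,0],"delta_rot":[0,0,0]},{"translation":[0,0,0],"delta_rot":[0,0,0]}]'
python3 - <<'E'
from h import *
st()
p,d=optics.grab_frame("top"); cv2.imwrite("pics/t15.png",cv2.resize(p[120:280,100:390,::-1],None,fx=2.7,fy=2.7,interpolation=2))
c=optics.camera_params("top")
layers(None,d,c,[("on",126,142,(560,660,-260,60)),("tray",70,96,(340,520,40,400))])
E
```

```text
time_s: 48.17
ee_pos: [424.5, 213.2, 202.7]
ee_rot: [105.0, 90.0, 18.2]
force: [-0.5, 0.7, -0.4]
gripper_width: 91.1
time_s: 49.0
ee_pos: [584.9, -148.7, 200.8]
ee_rot: [-145.7, 90.0, 127.4]
force: [0.5, 0.4, -0.6]
gripper_width: 91.3
time_s: 49.42
ee_pos: [616.1, -218.3, 200.4]
ee_rot: [-132.9, 89.9, 140.3]
force: [0.7, 0.0, 0.4]
gripper_width: 91.0
t 49.42 tcp [ 616.1 -218.3  200.4] jaw 3.1 down [-0.001  0.001 -1.   ] q [-21.  26.  79.   0.  76. -24.] F [0.7 0.  0.4] w 91.0
tray 292 px [202. 231.] mean [427.3 112.9  80.6] rect [427.1 112.8] [51.8 52.1] 21.8
tray 294 px [165. 233.] mean [422.5 216.2  80.8] rect [423.2 216.1] [52.7 50.4] 89.1
```

View pics/t15.png

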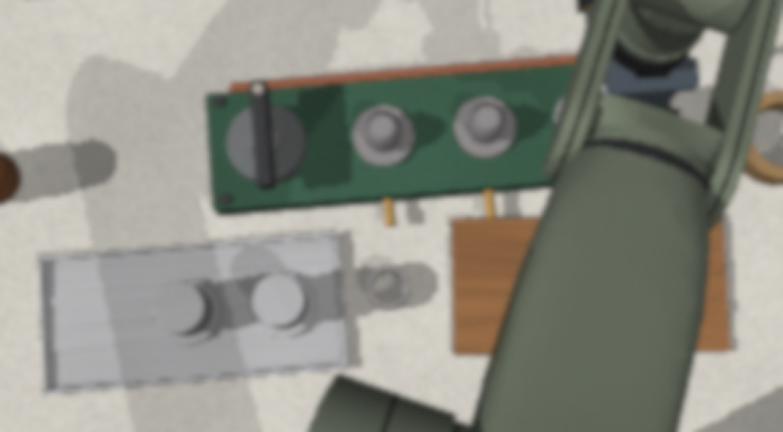

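Two sleeves now stand in the tray at y≈113 and y≈216. I'll take the third from spigot 1.

```bash
python3 -m creep '[{"translation":[0.1,-0.18,-3],"delta_rot":[0,0,0]},{"translation":[0,0,-3],"delta_rot":[0,0,0]},{"translation":[0,0,-3],"delta_rot":[0,0,0]},{"translation":[0,0,-0.6],"delta_rot":[0,0,0]},{"translation":[0,0,0],"delta_rot":[0,0,0]}]' 
python3 -m creep '[{"translation":[0,0,0],"delta_rot":[0,0,0]},{"translation":[0,0,0],"delta_rot":[0,0,0]},{"translation":[0,0,0],"delta_rot":[0,0,0]},{"translation":[0,0,0],"delta_rot":[0,0,0]},{"translation":[0,0,0],"delta_rot":[0,0,0]}]' -1 40
python3 -m creep '[{"translation":[0,0,0],"delta_rot":[0,0,0]},{"translation":[0,0,0],"delta_rot":[0,0,0]},{"translation":[0,0,0],"delta_rot":[0,0,0]},{"translation":[0,0,0],"delta_rot":[0,0,0]},{"translation":[0,0,0],"delta_rot":[0,0,0]}]' -1 40
python3 -m creep '[{"translation":[0,0,1],"delta_rot":[0,0,0]},{"translation":[0,0,1.5],"delta_rot":[0,0,0]},{"translation":[0,0,2],"delta_rot":[0,0,0]},{"translation":[0,0,2],"delta_rot":[0,0,0]},{"translation":[0,0,2],"delta_rot":[0,0,0]}]'
python3 -c "
from h import *
st()"
```

```text
time_s: 49.88
ee_pos: [615.9, -218.6, 103.3]
ee_rot: [-115.7, 89.7, 157.5]
force: [-0.2, -0.0, 0.8]
gripper_width: 91.4
time_s: 50.3
ee_pos: [618.1, -220.7, 106.3]
ee_rot: [68.2, 89.9, -18.6]
force: [-0.0, 0.8, 0.2]
gripper_width: 60.7
time_s: 50.72
ee_pos: [617.6, -220.7, 105.7]
ee_rot: [53.6, 90.0, -33.2]
force: [-2.6, 0.2, 5.6]
gripper_width: 52.9
time_s: 51.13
ee_pos: [617.2, -220.3, 190.3]
ee_rot: [-117.6, 89.9, 155.6]
force: [-0.3, -0.2, -1.8]
gripper_width: 52.7
t 51.13 tcp [ 617.2 -220.3  190.3] jaw 3.2 down [-0.002  0.001 -1.   ] q [-21.  26.  80.   0.  74. -24.] F [-0.3 -0.2 -1.8] w 52.7
```

```bash
python3 -m creep '[{"translation":[-1.4,3.5,0],"delta_rot":[0,0,0]},{"translation":[-1.4,3.5,0],"delta_rot":[0,0,0]},{"translation":[-1.4,3.5,0],"delta_rot":[0,0,0]},{"translation":[-1.4,3.5,0],"delta_rot":[0,0,0]},{"translation":[-1.4,3.5,0],"delta_rot":[0,0,0]}]' 
python3 -m creep '[{"translation":[-1.4,3.5,0],"delta_rot":[0,0,0]},{"translation":[-1.4,3.5,0],"delta_rot":[0,0,0]},{"translation":[-1.4,3.5,0],"delta_rot":[0,0,0]},{"translation":[-1.4,3.5,0],"delta_rot":[0,0,0]},{"translation":[-1.4,3.5,0],"delta_rot":[0,0,0]}]' 
python3 -m creep '[{"translation":[-1.3,3.7,0],"delta_rot":[0,0,0]},{"translation":[-1.3,3.7,0],"delta_rot":[0,0,0]},{"translation":[-1.2,3.7,0],"delta_rot":[0,0,0]},{"translation":[-1.1,3.7,0],"delta_rot":[0,0,0]},{"translation":[-1.1,3.6,0],"delta_rot":[0,0,0]}]' 
python3 -m creep '[{"translation":[0,0,-3],"delta_rot":[0,0,0]},{"translation":[0,0,-3],"delta_rot":[0,0,0]},{"translation":[0,0,-2],"delta_rot":[0,0,0]},{"translation":[0,0,0],"delta_rot":[0,0,0]},{"translation":[0,0,0],"delta_rot":[0,0,0]}]'
python3 - <<'E'
from h import *
st()
c=optics.camera_params("wrist")
p,d=optics.grab_frame("wrist"); cv2.imwrite("pics/w16.png",p[:,:,::-1])
E
```

```text
time_s: 51.55
ee_pos: [546.3, -44.1, 189.8]
ee_rot: [-112.9, 89.9, 160.3]
force: [-0.6, -0.3, -1.3]
gripper_width: 52.8
time_s: 51.97
ee_pos: [476.3, 130.9, 190.0]
ee_rot: [-94.2, 90.0, 178.9]
force: [0.3, 0.7, -1.7]
gripper_width: 53.3
time_s: 52.38
ee_pos: [416.4, 315.2, 190.0]
ee_rot: [-56.4, 90.0, -143.2]
force: [-0.1, 0.7, -0.7]
gripper_width: 53.0
time_s: 52.8
ee_pos: [417.0, 313.2, 109.4]
ee_rot: [-57.5, 89.8, -144.3]
force: [0.9, 0.2, -1.4]
gripper_width: 53.1
t 52.8 tcp [417.  313.2 109.4] jaw 3.2 down [-0.002 -0.002 -1.   ] q [ 36.  18. 105.  -0.  57.  32.] F [ 0.9  0.2 -1.4] w 53.1
```

View pics/w16.png

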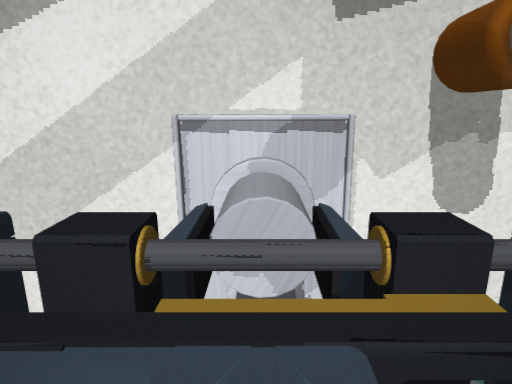

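```bash
python3 -m creep '[{"translation":[0,0.1,-2],"delta_rot":[0,0,0]},{"translation":[0,0,-2],"delta_rot":[0,0,0]},{"translation":[0,0,-1.2],"delta_rot":[0,0,0]},{"translation":[0,0,0],"delta_rot":[0,0,0]},{"translation":[0,0,0],"delta_rot":[0,0,0]}]' 
python3 -m creep '[{"translation":[0,0,-0.3],"delta_rot":[0,0,0]},{"translation":[0,0,-0.2],"delta_rot":[0,0,0]},{"translation":[0,0,0],"delta_rot":[0,0,0]},{"translation":[0,0,0],"delta_rot":[0,0,0]}]'
python3 -m creep '[{"translation":[0,0,-0.1],"delta_rot":[0,0,0]},{"translation":[0,0,0],"delta_rot":[0,0,0]},{"translation":[0,0,0],"delta_rot":[0,0,0]}]'
```

```text
time_s: 53.27
ee_pos: [418.6, 314.9, 59.4]
ee_rot: [123.2, 89.9, 36.3]
force: [0.5, 0.2, -2.1]
gripper_width: 52.9
time_s: 53.6
ee_pos: [417.9, 314.7, 53.6]
ee_rot: [121.8, 89.9, 35.0]
force: [0.1, 0.1, -1.8]
gripper_width: 52.8
time_s: 53.85
ee_pos: [417.9, 314.8, 52.7]
ee_rot: [120.8, 89.9, 33.9]
force: [-0.2, 0.7, 3.0]
gripper_width: 53.0
```

Contact made. I'll release, lift clear and move aside toward the start pose for the final check.

```bash
python3 -m creep '[{"translation":[0,0,0],"delta_rot":[0,0,0]},{"translation":[0,0,0],"delta_rot":[0,0,0]},{"translation":[0,0,0],"delta_rot":[0,0,0]},{"translation":[0,0,0],"delta_rot":[0,0,0]},{"translation":[0,0,0],"delta_rot":[0,0,0]}]' 1 >/dev/null
python3 -m creep '[{"translation":[0,0,2],"delta_rot":[0,0,0]},{"translation":[0,0,3.5],"delta_rot":[0,0,0]},{"translation":[0,0,3.5],"delta_rot":[0,0,0]},{"translation":[0,0,3.5],"delta_rot":[0,0,0]},{"translation":[0,0,3],"delta_rot":[0,0,0]}]' 
python3 -m creep '[{"translation":[-2.5,2.5,0],"delta_rot":[0,0,0.1]},{"translation":[-2.5,2.5,0],"delta_rot":[0,0,0.1]},{"translation":[-2.5,2.5,0],"delta_rot":[0,0,0.1]},{"translation":[-2.5,2.5,0],"delta_rot":[0,0,0.1]},{"translation":[-2.5,2.5,0],"delta_rot":[0,0,0.1]}]' 
python3 -m creep '[{"translation":[-2.5,2.5,0],"delta_rot":[0,0,0.1]},{"translation":[-2.5,2.5,0],"delta_rot":[0,0,0.1]},{"translation":[-2.5,2.5,0],"delta_rot":[0,0,0.1]},{"translation":[0,0,0],"delta_rot":[0,0,0]},{"translation":[0,0,0],"delta_rot":[0,0,0]}]'
python3 - <<'E'
from h import *
st()
p,d=optics.grab_frame("top"); cv2.imwrite("pics/t17.png",cv2.resize(p[120:280,80:410,::-1],None,fx=2.4,fy=2.4,interpolation=2))
c=optics.camera_params("top")
layers(None,d,c,[("tray",70,96,(340,520,40,400)),("handle",116,132,(500,700,70,180)),("collar",22,38,(400,490,-45,45)),("jar",90,110,(500,640,300,480)),("tape",38,52,(540,680,-520,-340))])
d0=np.load("pics/top0.npy"); print("start:")
layers(None,d0,c,[("collar",22,38,(400,490,-45,45)),("jar",90,110,(500,640,300,480)),("tape",38,52,(540,680,-520,-340))])
E
```

```text
time_s: 54.68
ee_pos: [417.7, 314.6, 209.4]
ee_rot: [121.0, 89.9, 34.2]
force: [0.5, 0.7, -1.0]
gripper_width: 91.2
time_s: 55.1
ee_pos: [291.3, 440.3, 207.2]
ee_rot: [100.4, 90.0, 42.4]
force: [-0.4, 1.0, -0.2]
gripper_width: 91.1
time_s: 55.52
ee_pos: [216.4, 515.2, 206.6]
ee_rot: [-44.9, 90.0, -85.8]
force: [0.9, 0.6, -0.5]
gripper_width: 91.3
t 55.52 tcp [216.4 515.2 206.6] jaw 49.1 down [ 0.    -0.001 -1.   ] q [66. 17. 92. -0. 72. 17.] F [ 0.9  0.6 -0.5] w 91.3
tray 294 px [202. 231.] mean [427.2 113.   80.6] rect [427.1 112.9] [52.  52.2] 22.2
tray 300 px [165. 233.] mean [422.6 215.9  80.9] rect [422.7 216.1] [52.4 51.8] 63.2
tray 301 px [130. 237.] mean [415.5 314.5  80.6] rect [416.  314.5] [51.  53.3] 88.8
handle 258 px [196. 169.] mean [594.4 125.  123. ] rect [595.8 125.5] [108.7  18.4] 3.7
collar 96 px [243. 226.] mean [442.6  -1.4  29.5] rect [443.3  -0.7] [46.6 44.1] 88.7
jar 292 px [ 87. 180.] mean [574.2 432.2  99.6] rect [574.6 432.8] [52.1 51.6] 74.1
tape 452 px [390. 169.] mean [ 596.9 -435.    44. ] rect [ 597.3 -434.2] [99.1 98. ] 1.2
start:
collar 95 px [243. 226.] mean [442.9  -1.2  28.7] rect [443.4  -0.7] [46.7 44.1] 88.0
jar 290 px [ 87. 180.] mean [574.3 432.2  99.4] rect [574.9 432.3] [51.3 52.1] 87.4
tape 455 px [390. 169.] mean [ 597.2 -434.8   44. ] rect [ 596.8 -435. ] [98.  98.7] 25.0
```

View pics/t17.png

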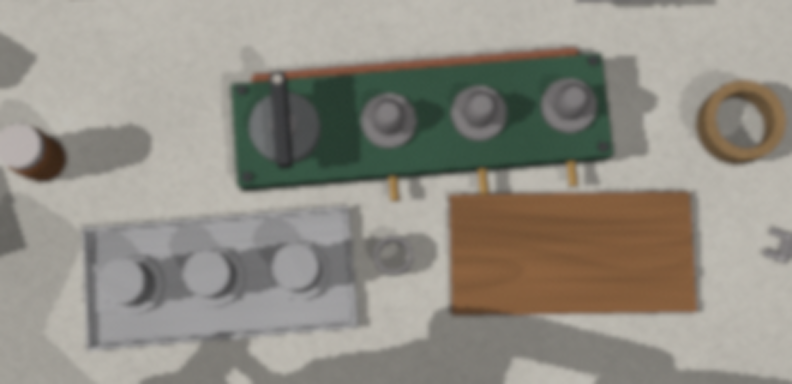

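The final top view shows three upright sleeves in the tray, empty spigots, the handle off, and the collar, jar and tape roll where they started.

```bash
python3 -c "
from workcell import env
print(env.job_done())"
```

```text
the job is handed in; nothing more can be done
None
```

I did the leak test as one batch and handed it in at about 55.6 s, with all three sleeves standing in the tray. `job_done()` gives no verdict, so what follows is my own checks.

**What I did:**
- **Handle off first:** it had been left about 0.92 rad from off, short of the 1.2 rad on stop. I turned it back until the torque rose against the off stop, and the camera showed the bar at 3.4°, in line with the fixture.
- **Sleeves on:** I seated the three sleeves on spigots 3, 2 and 1. Each showed contact force at the seat, and in one frame all three tops stood at 133 mm (134 expected).
- **Test:** I turned the handle on until torque built against the stop (0.76 N m), held it for 4.0 s, then turned it off to the stop again. The bar read 3.6° after release.
- **Sleeves to the tray:** I then took the sleeves off one by one and stood them in the tray.

**Last checks:**
- **Sleeves:** they stand upright at y ≈ 113, 216 and 314 mm, tops at about 81 mm as expected.
- **Handle:** off at 3.7°.
- **Collar, jar and tape roll:** within 1 mm of where they started.
- **Gripper:** open and clear of everything.

No check failed. The top and wrist cameras disagreed by up to about 3 mm, and each sleeve touched its spigot lightly with under 6 N sideways, so I corrected by about 1 mm. I saw no grip slip or knocked sleeve.

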